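# Push a jammed cell insert out of a photometer cell block

### The job

The orange insert is jammed inside the aluminium cell block. Put the thin tip of the blue-handled push rod through the access hole in the back of the block and push, gently and without ramming, until you feel the rod's brass shoulder press against the green guide bush around the hole, so that the insert stands out at the front; take the rod out and stand it upright on the bench again. Then draw the insert out by its protruding end, lay it flat in the empty bay of the white tray without dropping it or letting it fall on the bench, and leave the spare insert and the glassware where they are.

Things in the scene. Friction and masses are not known exactly. Their poses are not given: they have to be found in the camera images.
- cell_block: Fixed aluminium block, 100 (x) x 50 (y) x 44 (z) mm, its top 80 mm above the bench, on a pedestal over a dark base plate 130 x 80 x 12 mm. Origin: centre of the base plate's underside, on the bench. +x is the way the insert comes out. The pocket opens in the face at x = +50 mm; the back wall (x = -50 to -42 mm) has the access hole. A 12 mm sight slot along the top shows the insert
- access_hole (a point): Centre of the round access hole's mouth in the block's outer back face (block x = -50 mm), 58 mm above the bench, 13 mm diameter with a 2 mm chamfer, 8 mm long, on the pocket's axis. Around it a green guide bush (32 mm outside, 20 mm bore) stands proud of the back face by 4 to 18 mm, differently each time and rigidly; this is not measured. Axes as the block's; push towards +x, level
- pocket_mouth (a point): Centre of the pocket's opening in the block's front face (block x = +50 mm, 58 mm above the bench). The pocket is 21.5 mm square, 92 mm deep, level along the block's x. Axes as the block's
- spring_housing (a point): Outer end of the brass spring housing, 16 mm diameter, that sticks out 14 mm from the block's +y side (39 mm from its axis). Its spring pad inside jams the insert: about 5 to 14 N along x move it; once its rear end is 46 mm or more beyond the block's back face (22 to 28 mm of travel) it is past the pad and slides easily
- insert: Orange square bar 74 (x) x 20 x 20 mm, 60 g, dark windows on the sides, in the block's pocket at the start with its front end 2 to 8 mm inside the mouth. Origin at its centre; +x along its length, the same way as the block's +x at the start. When the rod's shoulder meets the bush it stands out 24 to 38 mm from the block and stays there
- insert_front (a point): Centre of the insert's front end face (37 mm from its origin along its x)
- push_rod: Loose push tool, 0.3 kg, on a dark foot plate 70 (x) x 50 x 8 mm. Blue handle 40 (x) x 24 (y) mm, 8 to 76 mm above the foot's underside, centred. A level steel rod points along +x, axis 30 mm above the underside: 12 mm thick up to a brass shoulder (26 mm diameter, x = 49 to 57 mm), then 8 mm thick to its round tip at x = 125 mm. Origin: centre of the foot's underside
- rod_tip (a point): End of the push rod's thin tip: x = 125 mm, 30 mm above the foot's underside, in the push rod's frame
- rod_shoulder (a point): Centre of the brass shoulder's front face: x = 57 mm, 30 mm above the foot's underside; 68 mm behind the tip. It cannot enter the guide bush and is the stop; press it there with 5 to 15 N, never with over 20 N
- tray: Fixed white tray 172 (x) x 112 (y) mm, walls 4 mm thick and 14 mm high, floor 4 mm thick, with a wall across the middle that makes two bays, each 80 (x) x 104 (y) mm. Origin: centre of its underside, on the bench; axes along its sides
- empty_bay (a point): Centre of the floor of the empty bay, at tray x = -43 mm, 4 mm above the bench; axes as the tray's
- spare_insert: White bar of the same size as the insert, lying in the other bay (tray x = +43 mm). Leave it. Origin at its centre
- amber_bottle: Bystander: brown glass reagent bottle with black stopper, 76 mm across, 160 tall (mm). Origin: centre of its underside
- red_cap_jar: Bystander: white jar with red cap, 44 mm across, 75 tall (mm). Origin: centre of its underside
- beaker: Bystander: clear plastic beaker, 60 mm across, 65 tall (mm). Origin: centre of its underside
- cylinder_glass: Bystander: glass measuring cylinder, foot 64 mm across, 158 tall (mm). Origin: centre of its underside
- petri_dish: Bystander: shallow glass dish, 80 mm across, 16 tall (mm). Origin: centre of its underside
- weighing_pot: Bystander: small white ceramic pot with a knob lid, 42 mm across, 48 tall (mm). Origin: centre of its underside
Not all that is in view belongs to the job. Of the things that look like the tray, the smaller one is meant. Of the things that look like the push_rod, take the one that is nearest to the robot's base at the start.

How it is judged:
By the outcome, as a careful person would: the job done as asked, in the order asked, and still so for the second after the job is handed in, with the robot touching nothing.
It also fails if it takes over 58 s, if anything falls off the work surface, if the arm or the gripper's body presses on something with over 40 N, if the wrist force passes 120 N, or if a joint passes its speed limit or range.

### The arm

A 7-joint arm with a two-finger parallel gripper is mounted at the origin on the work surface. World frame = base frame: x ahead of the robot, y to its left, z up, the work surface at z = 0. Lengths are in m, angles in rad, forces in N, time in s.
With the tool pointing down it reaches from about 0.425 to 0.875 m from the base axis. Payload 4.7 kg.
Tool frame: the origin (TCP) lies at the very end of the fingers, on their centre line; the grasp point (between the pads) lies 19 mm behind it; z points along the fingers, y is the direction in which the jaws open and shut (so a half turn about z gives the same grasp; the last joint's range is limited). The gripper opens to 87 mm and grips with 3 to 60 N. Pads are 19 mm wide; open, the fingers measure 117 mm over their backs; the gripper's body (75 mm by 190 mm) begins 51 mm behind the grasp point.
Start: joints at [1.153, 0.321, -0.07, 1.45, 0.023, 1.371, -0.057], TCP at [0.272, -0.59, 0.223] pointing down, gripper open.
Joint ranges: [-2.86, 2.86], [-0.3, 2.09], [-1.38, 1.24], [0.06, 2.45], [-1.56, 4.7], [0.09, 2.05], [-2.69, 2.69]. Speed limits (rad/s): [2.57, 2.57, 3.14, 3.14, 3.14, 3.14, 3.14].

### API

Orientations are given as a rotation vector (axis times angle).
In Python, from bench import ctrl, get_image, camera_info gives the robot as it stands.
- The arm moves only by the tool carry_out, never from a script. Its argument "commands" is a list of rows, each an object of numbers: "tx", "ty", "tz": the shift along the tool's x, y, z in m; "rx", "ry", "rz": the turn, a rotation vector about the tool's x, y, z in rad; "jaw": the opening, from 0 (shut) to 1 (fully open). In form: [{"tx": .., "ty": .., "tz": .., "rx": .., "ry": .., "rz": .., "jaw": ..}, ...]. A call has 1 to 12 rows; each row is the pose to reach, as a shift and turn from the pose commanded when the call began, along the tool's axes at that moment; what a row does not reach only later rows make up. A row lasts 1/8 s, in which the tool goes at most 62.5 mm and 10.7 degrees, less where a joint would pass 70% of its speed; a pose out of reach is approached as far as the arm can. A call with a gripper value outside its range is refused whole. The fingers move at their own pace and stop on an object; "grip_force" is the grip in N (left out, the last holds). Time passes only in rows, so rows that repeat a pose let the fingers close. It gives the time, the measured TCP pose, the force and the opening at its end, in the units of the state.
- ctrl.get_state(): the state, without advancing time (a new reading comes with each control period).
- get_image(name): name is "scene" or "top" or "wrist"; returns the picture (400x640x3 uint8, red, green, blue); there is no depth.
- camera_info(name): a dict with "intrinsics" (3x3 intrinsics, pixels), "R" (3x3) and "t" (3): a world point X has camera coordinates R X + t. Camera axes: x right, y down, z forward; pixel columns grow to the right and rows downward; lengths in m; the calibration is good to about 2 mm. A picture is of the moment at which its call begins: read the wrist's pose just before it. camera_info takes no time and is no camera call; for the wrist camera it gives the pose at the moment of the call.
- ctrl.close_job(): hands the job in, once; it reports no verdict.
The state is a dict: "time": time; "joint_positions": joint angles; "qd": joint speeds; "joint_torque": joint torques, N m; "position": TCP position; "tool_rot": TCP orientation; "ft_force": force on the tool from outside, world axes, zero at the start; "torque": the same for the moment, N m; "grip_width": opening from 0.0 (shut) to 1.0 (fully open).
Only numpy, scipy, OpenCV 4.12 (cv2) and the standard library are available. Lean on these libraries where they do the work, as an engineer would, in place of code of your own. Each camera call takes 0.05 s, during which the arm holds its last target.

## Working session

There is one attempt and no reset: what is moved stays moved. The work goes in short steps, Python scripts to look and compute and a tool call to move; the robot and the scene stay as the last step left them, time stands still between calls to the robot, and variables do not carry over. Pictures are saved under pics/ and viewed, and the job is handed in when it is done.

Besides the shell and the picture viewer there is one more tool, called after "Call:" as name(argument=value, ...) on one line, values as JSON. carry_out: Moves the arm, as the interface text tells. Its arguments: {"type":"object","properties":{"commands":{"type":"array"},"grip_force":{"type":"number"}},"required":["commands"]}

```bash
mkdir -p pics; ls; python3 - <<'E'
from bench import ctrl,get_image,camera_info
import cv2
s=ctrl.get_state();print({k:s[k] for k in ('time','position','tool_rot','ft_force','grip_width')})
for n in('scene','top'):
    im=get_image(n);cv2.imwrite(f'pics/{n}0.png',im[:,:,::-1]);c=camera_info(n);print(n,c)
E
```

```text
pics
{'time': 0.0, 'position': array([ 0.27176161, -0.58983981,  0.22145616]), 'tool_rot': array([-3.06683178e+00, -6.72703431e-01,  8.28802792e-04]), 'ft_force': array([-0.41809959,  0.39749421, -0.53023428]), 'grip_width': 1.0017703588344617}
scene {'intrinsics': array([[375.57622779,   0.        , 316.1807164 ],
       [  0.        , 375.57622779, 193.73078561],
       [  0.        ,   0.        ,   1.        ]]), 'R': array([[ 0.58443787,  0.81126708, -0.01667613],
       [ 0.43125208, -0.32795195, -0.8405172 ],
       [-0.6873529 ,  0.48403847, -0.54152816]]), 't': array([-0.38395457, -0.10826899,  1.58304128])}
top {'intrinsics': array([[409.08717889,   0.        , 319.2875764 ],
       [  0.        , 409.08717889, 194.88514084],
       [  0.        ,   0.        ,   1.        ]]), 'R': array([[ 1.79244906e-03, -9.99940437e-01, -1.07661636e-02],
       [-9.90143189e-01, -2.66904005e-04, -1.40058537e-01],
       [ 1.40047321e-01,  1.09110914e-02, -9.90084691e-01]]), 't': array([0.14103318, 0.48567662, 1.33916463])}
```

View pics/scene0.png

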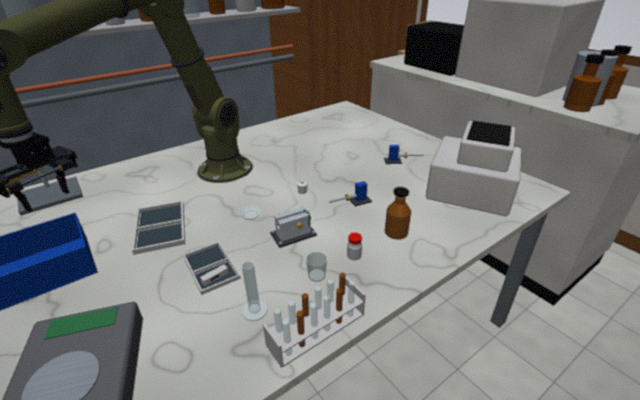

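View pics/top0.png

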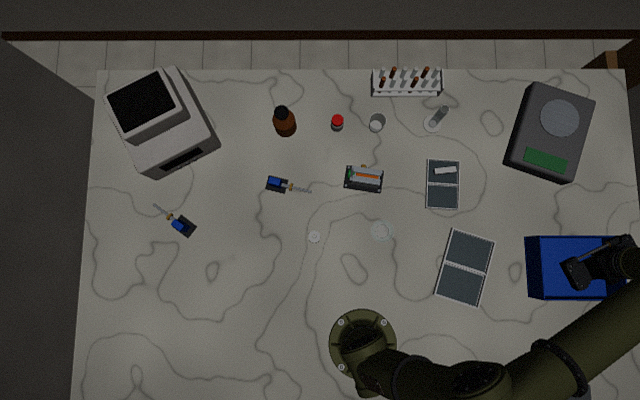

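```bash
cat > h.py <<'E'
import numpy as np,cv2
from bench import ctrl,get_image,camera_info
def ray(c,uv,z):
    K,R,t=c['intrinsics'],c['R'],c['t']
    d=R.T@np.linalg.inv(K)@np.array([uv[0],uv[1],1.]);o=-R.T@t
    return o+d*(z-o[2])/d[2]
def proj(c,X):
    p=c['intrinsics']@(c['R']@np.asarray(X,float)+c['t']);return p[:2]/p[2]
E
python3 - <<'E'
from h import *
c=camera_info('top');im=cv2.imread('pics/top0.png')
for n,p in dict(rodA=(278,185),rodB=(182,226),block=(363,178),trayS=(443,184),trayL=(465,267)).items(): print(n,ray(c,p,0.03),np.hypot(*ray(c,p,0.03)[:2]))
a=cv2.resize(im[145:215,255:395],None,fx=5,fy=5,interpolation=cv2.INTER_CUBIC)
b=cv2.resize(im[145:215,400:480],None,fx=5,fy=5,interpolation=cv2.INTER_CUBIC)
cv2.imwrite('pics/cropA.png',a);cv2.imwrite('pics/cropB.png',b)
s=cv2.imread('pics/scene0.png');cv2.imwrite('pics/cropS.png',cv2.resize(s[170:300,180:380],None,fx=4,fy=4,interpolation=cv2.INTER_CUBIC))
E
```

```text
rodA [0.52000094 0.28147783 0.03      ] 0.5912958198444093
rodB [0.38091617 0.60098094 0.03      ] 0.7115301900005208
block [ 0.5440291  -0.00636946  0.03      ] 0.5440663874179996
trayS [ 0.52342081 -0.27562202  0.03      ] 0.5915545934775065
trayL [ 0.24770277 -0.33633118  0.03      ] 0.41770243561040876
```

View pics/cropA.png

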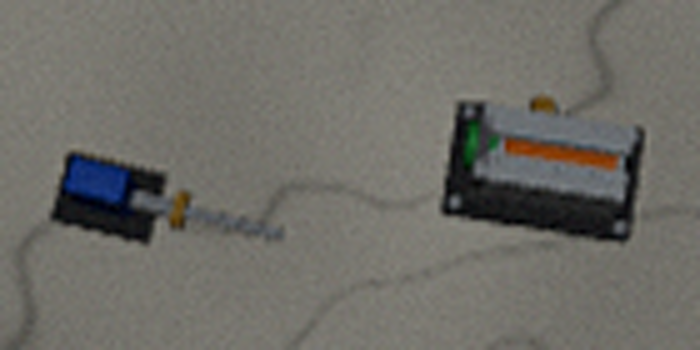

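View pics/cropB.png

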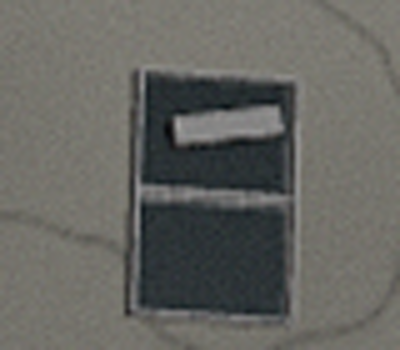

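View pics/cropS.png

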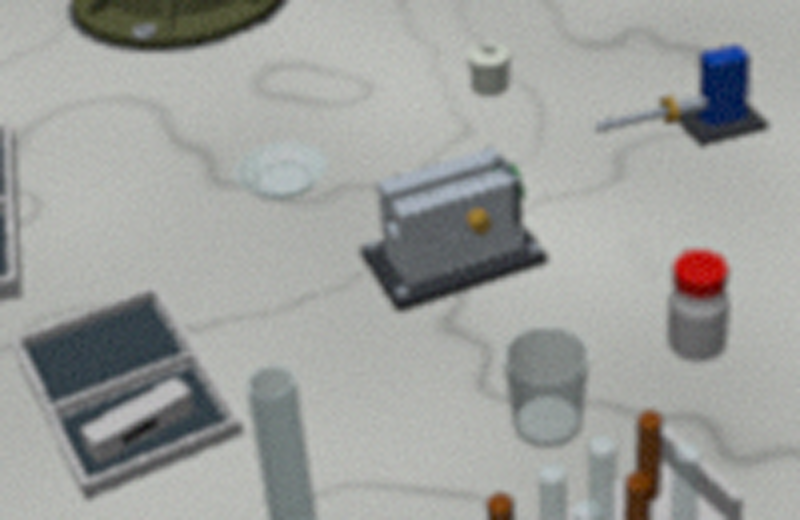

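```bash
python3 - <<'E'
from h import *
c=camera_info('top');im=cv2.imread('pics/top0.png');hsv=cv2.cvtColor(im,cv2.COLOR_BGR2HSV)
def blob(lo,hi,roi):
    x0,y0,x1,y1=roi;m=cv2.inRange(hsv,lo,hi)[y0:y1,x0:x1]
    n,l,st,ce=cv2.connectedComponentsWithStats(m);i=1+np.argmax(st[1:,4]);
    r=cv2.minAreaRect(np.argwhere(l==i)[:,::-1].astype(np.float32));return ce[i]+[x0,y0],st[i,4],r
for n,lo,hi,roi,z in [('blue',(100,120,50),(130,255,255),(255,165,300,200),.07),('brassSh',(15,80,60),(30,255,255),(280,170,305,200),.043),('orange',(5,120,80),(18,255,255),(345,160,395,200),.068),('green',(50,80,30),(80,255,255),(340,160,360,190),.068),('brassH',(15,80,60),(30,255,255),(350,155,380,175),.058)]:
    ce,a,r=blob(lo,hi,roi);print(n,ce,a,r[1:],ray(c,ce,z).round(4))
for n,p,z in [('blkBL',(255+475/5,145+105/5),.08),('blkTR',(255+640/5,145+128/5),.08),('baseFL',(255+445/5,145+213/5),.012),('baseFR',(255+630/5,145+240/5),.012),('tip',(255+282/5,145+235/5),.03),('tBL',(400+130/5,145+312/5),.014),('tBR',(400+290/5,145+322/5),.014),('tTL',(400+138/5,145+70/5),.014),('tTR',(400+298/5,145+78/5),.014),('cyl',(433,128),0),('bot',(287,132),0),('jar',(338,127),0)]:
    print(n,ray(c,p,z).round(4))
E
```

```text
blue [273.89772727 180.70454545] 88 ((11.641709327697754, 7.276068687438965), 14.03624439239502) [0.5277 0.2907 0.07  ]
brassSh [290.38888889 186.38888889] 18 ((2.2135939598083496, 6.957010269165039), 18.43494987487793) [0.5131 0.2384 0.043 ]
orange [366.64516129 175.25806452] 62 ((22.20162010192871, 2.670128107070923), 8.530765533447266) [ 0.5462 -0.0148  0.068 ]
green [348.91304348 172.7826087 ] 23 ((8.0, 2.0), 90.0) [0.5545 0.0435 0.068 ]
brassH [363.07142857 165.28571429] 14 ((4.110960960388184, 2.8460497856140137), 18.434947967529297) [ 0.5819 -0.0044  0.058 ]
blkBL [0.5748 0.0405 0.08  ]
blkTR [ 0.5594 -0.0671  0.08  ]
baseFL [0.514  0.0573 0.012 ]
baseFR [ 0.4953 -0.0688  0.012 ]
tip [0.4961 0.1682 0.03  ]
tBL [ 0.4458 -0.2197  0.014 ]
tBR [ 0.4391 -0.3274  0.014 ]
tTL [ 0.6134 -0.231   0.014 ]
tTR [ 0.6077 -0.3405  0.014 ]
cyl [ 0.7281 -0.2575  0.    ]
bot [0.7143 0.2561 0.    ]
jar [0.7323 0.0764 0.    ]
```

```bash
cat >> h.py <<'E'
from scipy.spatial.transform import Rotation as Ro
def info(): 
    s=ctrl.get_state();R=Ro.from_rotvec(s['tool_rot']);M=R.as_matrix()
    print('t',round(s['time'],2),'pos',s['position'].round(4),'yawY',np.degrees(np.arctan2(M[1,1],M[0,1])).round(2),'z',M[:,2].round(4),'F',s['ft_force'].round(2),'w',round(s['grip_width'],3));return s,R
def goto(p,yawY=None,s=None):
    s,R=info();M=R.as_matrix()
    d=M.T@(np.array(p)-s['position'])
    out='shift '+str(d.round(4))
    if yawY is not None:
        y=np.array([np.cos(np.radians(yawY)),np.sin(np.radians(yawY)),0]);z=np.array([0,0,-1.]);T=np.c_[np.cross(y,z),y,z]
        out+=' rot '+str(Ro.from_matrix(M.T@T).as_rotvec().round(4))
    print(out)
def shot(n):
    c=camera_info('wrist');im=get_image('wrist')[:,:,::-1];cv2.imwrite(f'pics/{n}.png',im);np.savez(f'pics/{n}.npz',**c);return c,im
E
python3 - <<'E'
from h import *
goto([.47,-.2,.26],-40);goto([.50,.22,.28],-14.5)
print(camera_info('wrist'))
E
```

```text
t 0.1 pos [ 0.2718 -0.5899  0.2216] yawY -65.26 z [-8.0e-04  1.5e-03 -1.0e+00] F [0.05 0.3  0.49] w 1.001
shift [ 0.3432 -0.2712 -0.038 ] rot [-1.700e-03 -3.000e-04 -4.409e-01]
t 0.1 pos [ 0.2718 -0.5899  0.2216] yawY -65.26 z [-8.0e-04  1.5e-03 -1.0e+00] F [0.05 0.3  0.49] w 1.001
shift [ 0.5462 -0.6402 -0.0574] rot [-1.600e-03 -7.000e-04 -8.859e-01]
{'intrinsics': array([[344.12615445,   0.        , 315.29999777],
       [  0.        , 344.12615445, 194.90113819],
       [  0.        ,   0.        ,   1.        ]]), 'R': array([[ 0.41879707, -0.90807212, -0.00374606],
       [-0.88064682, -0.4071481 ,  0.24226352],
       [-0.22151795, -0.09816029, -0.97020325]]), 't': array([-0.64823231, -0.0298625 ,  0.3904231 ])}
```

Call:
carry_out(commands=[{"tx":0.05,"ty":-0.04,"tz":-0.006,"rz":-0.06},{"tx":0.1,"ty":-0.08,"tz":-0.012,"rz":-0.13},{"tx":0.15,"ty":-0.12,"tz":-0.018,"rz":-0.2},{"tx":0.2,"ty":-0.16,"tz":-0.024,"rz":-0.27},{"tx":0.25,"ty":-0.2,"tz":-0.03,"rz":-0.34},{"tx":0.3,"ty":-0.24,"tz":-0.036,"rz":-0.42},{"tx":0.343,"ty":-0.27,"tz":-0.042,"rz":-0.5},{"tx":0.38,"ty":-0.33,"tz":-0.046,"rz":-0.58},{"tx":0.41,"ty":-0.39,"tz":-0.05,"rz":-0.66},{"tx":0.44,"ty":-0.45,"tz":-0.054,"rz":-0.74},{"tx":0.47,"ty":-0.5,"tz":-0.057,"rz":-0.8},{"tx":0.5,"ty":-0.55,"tz":-0.057,"rz":-0.886}])

```text
invalid input
```

```bash
python3 - <<'E'
from h import *
goto([.50,.20,.28],-14.5)
shot('w1')
E
```

```text
t 0.1 pos [ 0.2718 -0.5899  0.2216] yawY -65.26 z [-8.0e-04  1.5e-03 -1.0e+00] F [0.05 0.3  0.49] w 1.001
shift [ 0.5379 -0.622  -0.0574] rot [-1.600e-03 -7.000e-04 -8.859e-01]
```

View pics/w1.png

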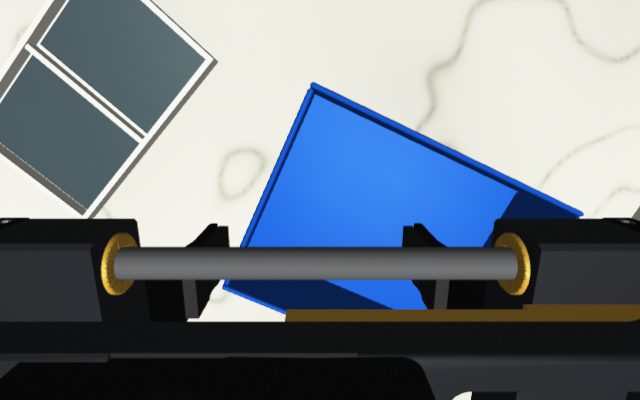

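```bash
python3 - <<'E'
from h import *
c=camera_info('wrist');s=ctrl.get_state();cc=-c['R'].T@c['t'];M=Ro.from_rotvec(s['tool_rot']).as_matrix()
print('cam in tool',M.T@(cc-s['position']))
goto([.54,-.12,.28],-8)
E
```

```text
cam in tool [ 6.58579967e-02 -1.24218319e-04 -1.61994806e-01]
t 0.15 pos [ 0.2718 -0.59    0.2218] yawY -65.26 z [-7.0e-04  1.2e-03 -1.0e+00] F [0.43 0.35 0.74] w 0.997
shift [ 0.4403 -0.3147 -0.0579] rot [-1.300e-03 -6.000e-04 -9.993e-01]
```

Call:
carry_out(commands=[{"tx":0.05,"ty":-0.035,"tz":-0.006,"rx":0,"ry":0,"rz":-0.08,"jaw":1},{"tx":0.1,"ty":-0.07,"tz":-0.012,"rx":0,"ry":0,"rz":-0.17,"jaw":1},{"tx":0.15,"ty":-0.105,"tz":-0.018,"rx":0,"ry":0,"rz":-0.26,"jaw":1},{"tx":0.2,"ty":-0.14,"tz":-0.024,"rx":0,"ry":0,"rz":-0.36,"jaw":1},{"tx":0.25,"ty":-0.175,"tz":-0.03,"rx":0,"ry":0,"rz":-0.46,"jaw":1},{"tx":0.3,"ty":-0.21,"tz":-0.036,"rx":0,"ry":0,"rz":-0.56,"jaw":1},{"tx":0.35,"ty":-0.245,"tz":-0.042,"rx":0,"ry":0,"rz":-0.68,"jaw":1},{"tx":0.4,"ty":-0.28,"tz":-0.05,"rx":0,"ry":0,"rz":-0.8,"jaw":1},{"tx":0.44,"ty":-0.314,"tz":-0.058,"rx":0,"ry":0,"rz":-0.9,"jaw":1},{"tx":0.46,"ty":-0.36,"tz":-0.058,"rx":0,"ry":0,"rz":-1.0,"jaw":1},{"tx":0.478,"ty":-0.396,"tz":-0.058,"rx":0,"ry":0,"rz":-1.0,"jaw":1},{"tx":0.478,"ty":-0.396,"tz":-0.058,"rx":0,"ry":0,"rz":-1.0,"jaw":1}])

```text
time: 1.65
position: [0.5402, -0.026, 0.2807]
tool_rot: [-2.362, -2.07, -0.001]
ft_force: [0.2, -0.4, 0.5]
grip_width: 0.996
```

```bash
python3 - <<'E'
from h import *
goto([.50,.20,.28],-14.5)
shot('w2')
E
```

```text
t 1.65 pos [ 0.5402 -0.026   0.2807] yawY -7.54 z [ 2.0e-04  1.1e-03 -1.0e+00] F [ 0.18 -0.42  0.55] w 0.996
shift [ 0.2187 -0.0695  0.0009] rot [ 0.     -0.0011  0.1215]
```

View pics/w2.png

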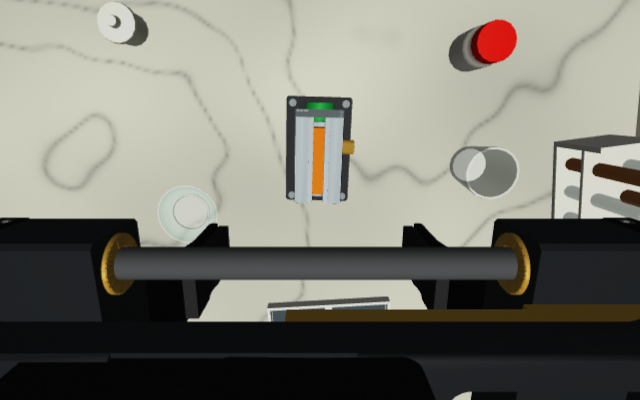

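```bash
python3 - <<'E'
import cv2
im=cv2.imread('pics/w2.png');cv2.imwrite('pics/w2c.png',cv2.resize(im[88:213,270:370],None,fx=4.8,fy=4.8,interpolation=cv2.INTER_CUBIC))
E
```

```text
(no output)
```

View pics/w2c.png

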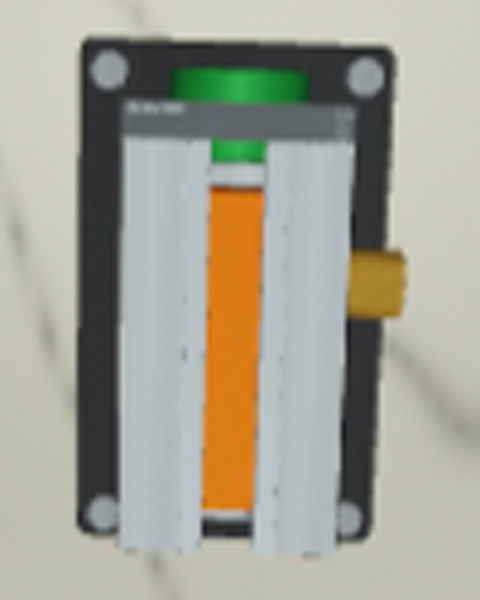

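Call:
carry_out(commands=[{"tx":0.055,"ty":-0.018,"tz":0,"rx":0,"ry":0,"rz":0.03,"jaw":1},{"tx":0.11,"ty":-0.035,"tz":0,"rx":0,"ry":0,"rz":0.06,"jaw":1},{"tx":0.165,"ty":-0.052,"tz":0,"rx":0,"ry":0,"rz":0.1,"jaw":1},{"tx":0.22,"ty":-0.07,"tz":0,"rx":0,"ry":0,"rz":0.12,"jaw":1},{"tx":0.22,"ty":-0.07,"tz":0,"rx":0,"ry":0,"rz":0.12,"jaw":1}])

```text
time: 2.33
position: [0.5001, 0.2011, 0.2807]
tool_rot: [-2.482, -1.924, -0.001]
ft_force: [1.1, -1.3, -0.6]
grip_width: 1.001
```

```bash
python3 - <<'E'
from h import *
info()
c,im=shot('w3')
E
```

```text
t 2.33 pos [0.5001 0.2011 0.2807] yawY -14.43 z [-2.0e-04  1.8e-03 -1.0e+00] F [ 1.07 -1.27 -0.58] w 1.001
```

View pics/w3.png

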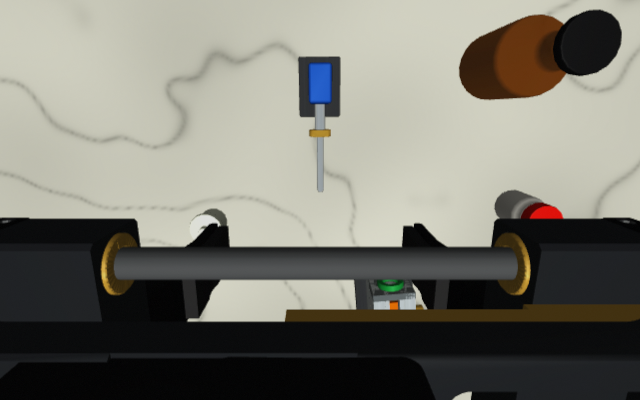

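```bash
python3 - <<'E'
from h import *
c=dict(np.load('pics/w3.npz'));im=cv2.imread('pics/w3.png');hsv=cv2.cvtColor(im,cv2.COLOR_BGR2HSV)
def comp(hsv,lo,hi,roi):
    x0,y0,x1,y1=roi;m=cv2.inRange(hsv,lo,hi)[y0:y1,x0:x1]
    n,l,st,ce=cv2.connectedComponentsWithStats(m);i=1+np.argmax(st[1:,4]);pts=np.argwhere(l==i)[:,::-1]+[x0,y0]
    r=cv2.minAreaRect(pts.astype(np.float32));return pts,cv2.boxPoints(r)
def axis(X):
    a=np.degrees(np.arctan2(X[1],X[0]));return a
pts,b=comp(hsv,(100,120,40),(125,255,255),(290,50,350,120));print('blue px',b.round(1).tolist())
# top face brighter
V=hsv[...,2];
for z in(.076,):
    for p in b: print('  blue corner',ray(c,p,z).round(4))
pts,b=comp(hsv,(0,0,0),(179,120,90),(280,40,360,125));print('foot');
for p in b: print('  ',p.round(1),ray(c,p,.008).round(4))
pts,b2=comp(hsv,(12,100,80),(30,255,255),(300,120,340,145));print('brass',pts.mean(0),ray(c,pts.mean(0),.04).round(4),b2.round(1).tolist())
# rod centre per row
g=cv2.cvtColor(im,cv2.COLOR_BGR2GRAY).astype(float)
for r in range(140,195,6): 
    d=(g[r,305:335].max()-g[r,305:335]);d[d<40]=0;print(r,(d*np.arange(305,335)).sum()/max(d.sum(),1),d.sum().round())
cv2.imwrite('pics/w3c.png',cv2.resize(im[50:200,280:360],None,fx=4,fy=4,interpolation=cv2.INTER_CUBIC))
# block
c=dict(np.load('pics/w2.npz'));im=cv2.imread('pics/w2.png');hsv=cv2.cvtColor(im,cv2.COLOR_BGR2HSV)
px=lambda x,y:(270+(x+.5)/4.8-.5,88+(y+.5)/4.8-.5)
print('base')
for p in [(80,38),(396,47),(370,540),(78,533)]: print('  ',ray(c,px(*p),.012).round(4))
print('blocktop')
for p in [(122,139),(355,139),(336,556),(118,551)]: print('  ',ray(c,px(*p),.08).round(4))
pts,b=comp(hsv,(5,150,100),(18,255,255),(300,110,340,210))
print('orange');
for p in b: print('  ',p.round(1),ray(c,p,.068).round(4))
print('slot edges at z.08')
for p in [(210,139),(266,139),(252,556),(198,556)]: print('  ',ray(c,px(*p),.08).round(4))
print('bush top',ray(c,px(170,70),.06),ray(c,px(308,72),.06), ray(c,px(240,68),.074))
E
```

```text
blue px [[308.0, 62.0], [331.0, 62.0], [331.0, 103.0], [308.0, 103.0]]
  blue corner [0.5204 0.3121 0.076 ]
  blue corner [0.5428 0.3063 0.076 ]
  blue corner [0.5333 0.2678 0.076 ]
  blue corner [0.5104 0.2737 0.076 ]
foot
   [298.  57.] [0.5111 0.3292 0.008 ]
   [339.  57.] [0.5582 0.3171 0.008 ]
   [339. 116.] [0.5423 0.2508 0.008 ]
   [298. 116.] [0.4934 0.2634 0.008 ]
brass [319.86206897 132.92413793] [0.5146 0.2388 0.04  ] [[309.0, 130.0], [330.0, 130.0], [330.0, 136.0], [309.0, 136.0]]
140 320.4458333333333 240.0
146 320.37916666666666 240.0
152 320.4549356223176 233.0
158 320.46753246753246 231.0
164 320.4579831932773 238.0
170 320.5450980392157 255.0
176 320.375 240.0
182 319.86728395061726 324.0
188 319.9630996309963 271.0
194 0.0 0.0
base
   [0.5161 0.0606 0.012 ]
   [0.5944 0.0481 0.012 ]
   [ 0.574  -0.0783  0.012 ]
   [ 0.4962 -0.0661  0.012 ]
blocktop
   [0.527  0.0355 0.08  ]
   [0.5765 0.029  0.08  ]
   [ 0.5619 -0.0625  0.08  ]
   [ 0.5129 -0.0548  0.08  ]
orange
   [311.3 193. ] [ 0.5323 -0.0496  0.068 ]
   [313.5 126.7] [0.5444 0.0224 0.068 ]
   [324.2 127. ] [0.5556 0.0205 0.068 ]
   [322.  193.3] [ 0.5441 -0.0516  0.068 ]
slot edges at z.08
   [0.5457 0.033  0.08  ]
   [0.5576 0.0315 0.08  ]
   [ 0.543 -0.06   0.08 ]
   [ 0.5308 -0.0584  0.08  ]
bush top [0.53867096 0.04879694 0.06      ] [0.56924018 0.04432446 0.06      ] [0.55405517 0.0468885  0.074     ]
```

View pics/w3c.png

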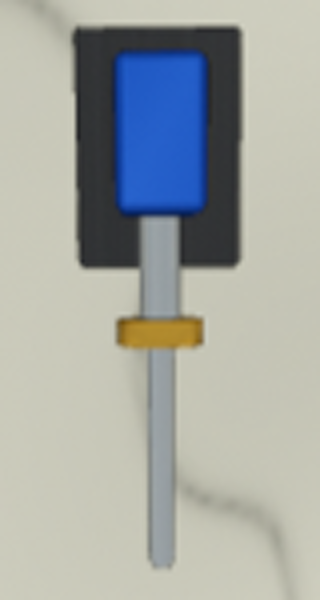

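```bash
python3 - <<'E'
from h import *
goto([.5265,.2900,.022],-14.45)
E
```

```text
t 2.38 pos [0.5013 0.1976 0.2804] yawY -14.69 z [-1.e-04 -4.e-04 -1.e+00] F [ 1.25 -0.89 -0.37] w 0.996
shift [0.0959 0.0009 0.2584] rot [ 0.      0.0004 -0.0041]
```

Call:
carry_out(commands=[{"tx":0.05,"ty":0.0,"tz":0.03,"rx":0,"ry":0,"rz":0,"jaw":1},{"tx":0.094,"ty":0.001,"tz":0.06,"rx":0,"ry":0,"rz":0,"jaw":1},{"tx":0.094,"ty":0.001,"tz":0.11,"rx":0,"ry":0,"rz":0,"jaw":1},{"tx":0.094,"ty":0.001,"tz":0.15,"rx":0,"ry":0,"rz":0,"jaw":1},{"tx":0.094,"ty":0.001,"tz":0.15,"rx":0,"ry":0,"rz":0,"jaw":1}])

```text
time: 3.0
position: [0.526, 0.2829, 0.1267]
tool_rot: [-2.493, -1.911, 0.012]
ft_force: [0.4, -0.2, 0.6]
grip_width: 0.996
```

```bash
python3 - <<'E'
from h import *
shot('w4')
goto([.5265,.2900,.022],-14.45)
E
```

```text
t 3.05 pos [0.5273 0.2846 0.1295] yawY -15.04 z [-0.0023 -0.0022 -1.    ] F [ 0.46 -0.35  0.13] w 1.003
shift [ 0.0053 -0.002   0.1075] rot [-0.0017  0.0027 -0.0102]
```

View pics/w4.png

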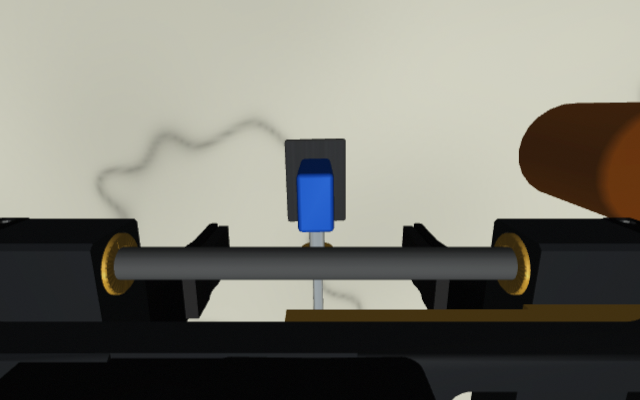

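Call:
carry_out(commands=[{"tx":0.003,"ty":-0.001,"tz":0.04,"rx":0,"ry":0,"rz":-0.005,"jaw":1},{"tx":0.005,"ty":-0.001,"tz":0.08,"rx":0,"ry":0,"rz":-0.01,"jaw":1},{"tx":0.005,"ty":-0.001,"tz":0.106,"rx":0,"ry":0,"rz":-0.01,"jaw":1},{"tx":0.005,"ty":-0.001,"tz":0.106,"rx":0,"ry":0,"rz":-0.01,"jaw":0.6},{"tx":0.005,"ty":-0.001,"tz":0.106,"rx":0,"ry":0,"rz":-0.01,"jaw":0.3},{"tx":0.005,"ty":-0.001,"tz":0.106,"rx":0,"ry":0,"rz":-0.01,"jaw":0.1},{"tx":0.005,"ty":-0.001,"tz":0.106,"rx":0,"ry":0,"rz":-0.01,"jaw":0.1},{"tx":0.005,"ty":-0.001,"tz":0.106,"rx":0,"ry":0,"rz":-0.01,"jaw":0.1}], grip_force=45)

```text
time: 4.05
position: [0.5272, 0.2927, 0.025]
tool_rot: [2.48, 1.928, 0.001]
ft_force: [0.2, -1.1, 0.1]
grip_width: 0.518
```

```bash
python3 - <<'E'
from h import *
# target: tip 40 mm behind hole, axis at z .058 -> raise 28mm
info()
E
```

```text
t 4.05 pos [0.5272 0.2927 0.025 ] yawY -14.27 z [ 8.e-04  1.e-04 -1.e+00] F [ 0.16 -1.11  0.11] w 0.518
```

Call:
carry_out(commands=[{"tx":0,"ty":0,"tz":0,"rx":0,"ry":0,"rz":0,"jaw":0.1},{"tx":0,"ty":0,"tz":0,"rx":0,"ry":0,"rz":0,"jaw":0.1},{"tx":0,"ty":0,"tz":0,"rx":0,"ry":0,"rz":0,"jaw":0.1},{"tx":0,"ty":0,"tz":0,"rx":0,"ry":0,"rz":0,"jaw":0.1},{"tx":0,"ty":0,"tz":0,"rx":0,"ry":0,"rz":0,"jaw":0.1}])

```text
time: 4.68
position: [0.5272, 0.2925, 0.0245]
tool_rot: [2.48, 1.928, 0.0]
ft_force: [2.2, 0.2, -1.2]
grip_width: 0.27
```

```bash
python3 - <<'E'
from h import *
info()
E
```

```text
t 4.67 pos [0.5272 0.2925 0.0245] yawY -14.27 z [ 4.e-04 -1.e-04 -1.e+00] F [ 2.2   0.17 -1.18] w 0.27
```

```bash
python3 - <<'E'
from h import *
goto([.5811,.2152,.0525],-9.1)
E
```

```text
t 4.67 pos [0.5272 0.2925 0.0245] yawY -14.27 z [ 4.e-04 -1.e-04 -1.e+00] F [ 2.2   0.17 -1.18] w 0.27
shift [-0.0616  0.0713 -0.028 ] rot [ 0.0004 -0.     -0.0903]
```

Call:
carry_out(commands=[{"tx":0,"ty":0,"tz":-0.015,"rx":0,"ry":0,"rz":0,"jaw":0.1},{"tx":0,"ty":0.01,"tz":-0.028,"rx":0,"ry":0,"rz":-0.02,"jaw":0.1},{"tx":-0.02,"ty":0.03,"tz":-0.028,"rx":0,"ry":0,"rz":-0.05,"jaw":0.1},{"tx":-0.04,"ty":0.05,"tz":-0.028,"rx":0,"ry":0,"rz":-0.08,"jaw":0.1},{"tx":-0.062,"ty":0.071,"tz":-0.028,"rx":0,"ry":0,"rz":-0.09,"jaw":0.1},{"tx":-0.062,"ty":0.071,"tz":-0.028,"rx":0,"ry":0,"rz":-0.09,"jaw":0.1},{"tx":-0.062,"ty":0.071,"tz":-0.028,"rx":0,"ry":0,"rz":-0.09,"jaw":0.1}])

```text
time: 5.55
position: [0.5805, 0.2156, 0.053]
tool_rot: [-2.39, -2.038, -0.001]
ft_force: [1.3, -0.3, -2.7]
grip_width: 0.273
```

```bash
python3 - <<'E'
from h import *
info()
for n in('scene','top'):cv2.imwrite(f'pics/{n}1.png',get_image(n)[:,:,::-1])
info()
a=cv2.imread('pics/top1.png');b=cv2.imread('pics/scene1.png')
cv2.imwrite('pics/c1.png',np.vstack([cv2.resize(a[145:215,275:395],(720,420),interpolation=cv2.INTER_CUBIC)]))
cv2.imwrite('pics/c2.png',cv2.resize(b[160:260,260:400],(784,560),interpolation=cv2.INTER_CUBIC))
E
```

```text
t 5.55 pos [0.5805 0.2156 0.053 ] yawY -9.11 z [ 1.e-04  9.e-04 -1.e+00] F [ 1.3  -0.34 -2.7 ] w 0.273
t 5.65 pos [0.5799 0.2165 0.053 ] yawY -9.0 z [ 1.e-04  9.e-04 -1.e+00] F [ 0.3   0.68 -2.61] w 0.275
```

View pics/c1.png

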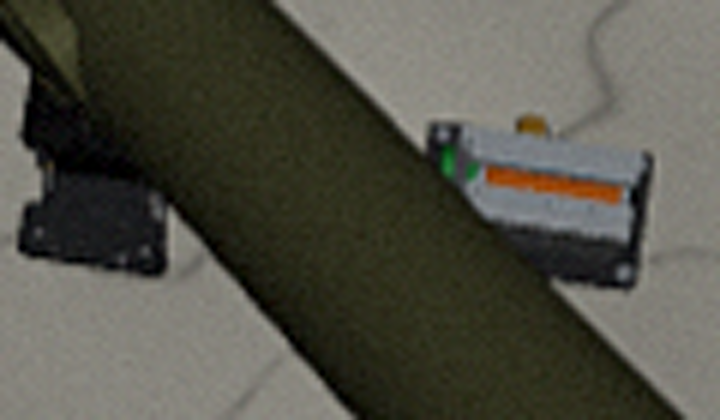

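View pics/c2.png

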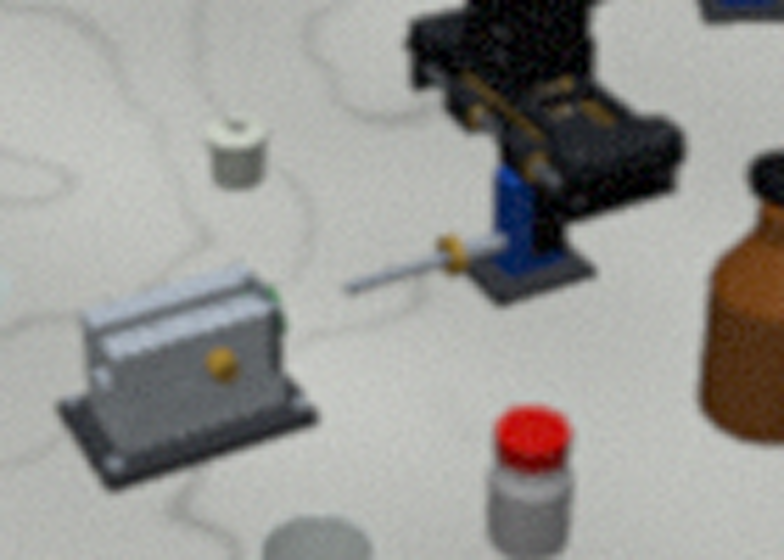

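```bash
python3 - <<'E'
from h import *
c=camera_info('scene');dx=np.array([-.158,-.9874,0]);dy=np.array([.9874,-.158,0]);o=np.array([.5452,-.009,0])
P=lambda X:((proj(c,X)-[260,160]+.5)*5.6-.5).round(0)
tip=np.array([.5802,.216,.0585])+dx*.1276
print('tip',P(tip),'shoulder',P(tip-dx*.068))
for a in[(-50,25,80),(-50,-25,80),(50,25,80),(50,-25,80)]:print(a,P(o+dx*a[0]/1e3+dy*a[1]/1e3+[0,0,a[2]/1e3]))
print('housing',P(o+dy*.039+[0,0,.058]),P(o+dy*.039-dx*.02+[0,0,.058]))
h=o-dx*.05+[0,0,.058];print('lat',(tip-h)@dy,'along',(tip-h)@dx)
E
```

```text
tip [344. 286.] shoulder [447. 254.]
(-50, 25, 80) [284. 303.]
(-50, -25, 80) [246. 258.]
(50, 25, 80) [116. 355.]
(50, -25, 80) [ 82. 306.]
housing [214. 375.] [247. 364.]
lat -0.0009909999999999643 along -0.050108717824
```

Call:
carry_out(commands=[{"tx":-0.012,"ty":0.001,"tz":0.0005,"rx":0,"ry":0,"rz":0,"jaw":0.1},{"tx":-0.024,"ty":0.001,"tz":0.0005,"rx":0,"ry":0,"rz":0,"jaw":0.1},{"tx":-0.036,"ty":0.001,"tz":0.0005,"rx":0,"ry":0,"rz":0,"jaw":0.1},{"tx":-0.042,"ty":0.001,"tz":0.0005,"rx":0,"ry":0,"rz":0,"jaw":0.1},{"tx":-0.046,"ty":0.001,"tz":0.0005,"rx":0,"ry":0,"rz":0,"jaw":0.1},{"tx":-0.05,"ty":0.001,"tz":0.0005,"rx":0,"ry":0,"rz":0,"jaw":0.1},{"tx":-0.054,"ty":0.001,"tz":0.0005,"rx":0,"ry":0,"rz":0,"jaw":0.1}])

```text
time: 6.52
position: [0.5728, 0.1617, 0.0521]
tool_rot: [-2.39, -2.039, -0.0]
ft_force: [0.3, -0.2, -2.9]
grip_width: 0.274
```

```bash
cat >> h.py <<'E'
dx=np.array([-.158,-.9874,0]);dy=np.array([.9874,-.158,0]);o=np.array([.5452,-.009,0])
def rel():
    s,R=info();p=s['position'];tip=p+dx*.1276+[0,0,.0055];print('tip block frame mm',((tip-o)@dx*1e3).round(1),((tip-o)@dy*1e3).round(1),(tip[2]*1e3).round(1),'F blk',(s['ft_force']@dx).round(2),(s['ft_force']@dy).round(2),s['ft_force'][2].round(2),'M',s['torque'].round(2))
E
python3 - <<'E'
from h import *
rel()
b=get_image('scene')[:,:,::-1]
cv2.imwrite('pics/c3.png',cv2.resize(b[160:260,260:400],(784,560),interpolation=cv2.INTER_CUBIC))
rel()
E
```

```text
t 6.53 pos [0.5728 0.1617 0.0521] yawY -9.07 z [ 1.e-04  2.e-04 -1.e+00] F [ 0.27 -0.17 -2.89] w 0.274
tip block frame mm -45.3 0.3 57.6 F blk 0.12 0.29 -2.89 M [ 0.04 -0.07 -0.  ]
t 6.58 pos [0.5728 0.1608 0.052 ] yawY -9.12 z [-2.e-04 -6.e-04 -1.e+00] F [-0.49 -1.42 -2.88] w 0.274
tip block frame mm -44.5 0.4 57.5 F blk 1.48 -0.26 -2.88 M [-0.05 -0.04 -0.04]
```

View pics/c3.png

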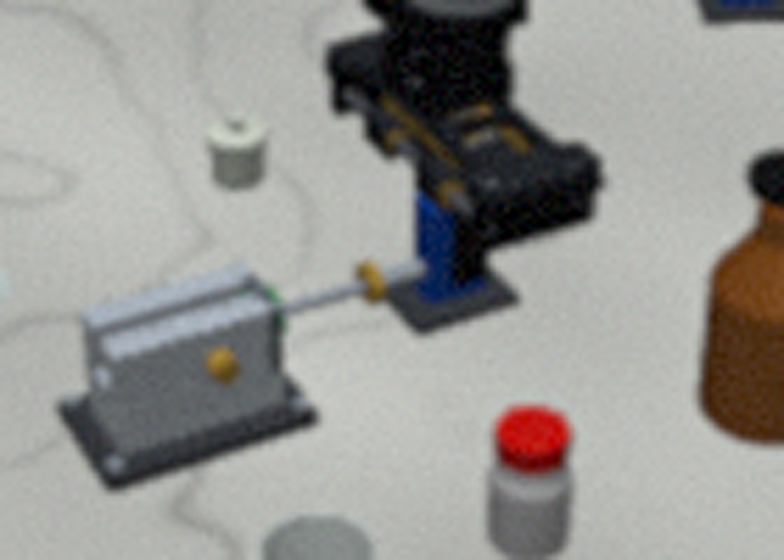

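Call:
carry_out(commands=[{"tx":-0.003,"ty":0,"tz":0,"rx":0,"ry":0,"rz":0,"jaw":0.1},{"tx":-0.006,"ty":0,"tz":0,"rx":0,"ry":0,"rz":0,"jaw":0.1},{"tx":-0.009,"ty":0,"tz":0,"rx":0,"ry":0,"rz":0,"jaw":0.1},{"tx":-0.011,"ty":0,"tz":0,"rx":0,"ry":0,"rz":0,"jaw":0.1},{"tx":-0.013,"ty":0,"tz":0,"rx":0,"ry":0,"rz":0,"jaw":0.1},{"tx":-0.015,"ty":0,"tz":0,"rx":0,"ry":0,"rz":0,"jaw":0.1},{"tx":-0.017,"ty":0,"tz":0,"rx":0,"ry":0,"rz":0,"jaw":0.1},{"tx":-0.019,"ty":0,"tz":0,"rx":0,"ry":0,"rz":0,"jaw":0.1},{"tx":-0.021,"ty":0,"tz":0,"rx":0,"ry":0,"rz":0,"jaw":0.1}])

```text
time: 7.7
position: [0.5701, 0.1458, 0.053]
tool_rot: [-2.386, -2.039, -0.011]
ft_force: [1.1, 10.4, -2.2]
grip_width: 0.27
```

```bash
python3 - <<'E'
from h import *
rel()
E
```

```text
t 7.7 pos [0.5701 0.1458 0.053 ] yawY -8.97 z [ 0.0029  0.007  -1.    ] F [ 1.08 10.38 -2.19] w 0.27
tip block frame mm -29.2 0.2 58.5 F blk -10.42 -0.57 -2.19 M [ 2.36 -0.3  -0.04]
```

Call:
carry_out(commands=[{"tx":-0.002,"ty":0,"tz":0,"rx":0,"ry":0,"rz":0,"jaw":0.1},{"tx":-0.004,"ty":0,"tz":0,"rx":0,"ry":0,"rz":0,"jaw":0.1},{"tx":-0.006,"ty":0,"tz":0,"rx":0,"ry":0,"rz":0,"jaw":0.1},{"tx":-0.008,"ty":0,"tz":0,"rx":0,"ry":0,"rz":0,"jaw":0.1}])

```text
time: 8.2
position: [0.5689, 0.1394, 0.0533]
tool_rot: [-2.384, -2.04, -0.013]
ft_force: [1.9, 11.4, -3.0]
grip_width: 0.271
```

```bash
python3 - <<'E'
from h import *
rel()
E
```

```text
t 8.2 pos [0.5689 0.1394 0.0533] yawY -8.9 z [ 0.0035  0.0086 -1.    ] F [ 1.91 11.44 -2.96] w 0.271
tip block frame mm -22.7 -0.0 58.8 F blk -11.6 0.08 -2.96 M [ 2.51 -0.43 -0.03]
```

Call:
carry_out(commands=[{"tx":-0.002,"ty":0,"tz":0,"rx":0,"ry":0,"rz":0,"jaw":0.1},{"tx":-0.004,"ty":0,"tz":0,"rx":0,"ry":0,"rz":0,"jaw":0.1},{"tx":-0.006,"ty":0,"tz":0,"rx":0,"ry":0,"rz":0,"jaw":0.1},{"tx":-0.008,"ty":0,"tz":0,"rx":0,"ry":0,"rz":0,"jaw":0.1},{"tx":-0.01,"ty":0,"tz":0,"rx":0,"ry":0,"rz":0,"jaw":0.1},{"tx":-0.012,"ty":0,"tz":0,"rx":0,"ry":0,"rz":0,"jaw":0.1},{"tx":-0.014,"ty":0,"tz":0,"rx":0,"ry":0,"rz":0,"jaw":0.1}])

```text
time: 9.07
position: [0.5667, 0.1255, 0.0532]
tool_rot: [-2.384, -2.04, -0.012]
ft_force: [0.8, 11.3, -2.5]
grip_width: 0.277
```

```bash
python3 - <<'E'
from h import *
rel()
b=get_image('scene')[:,:,::-1]
cv2.imwrite('pics/c4.png',cv2.resize(b[160:260,260:400],(784,560),interpolation=cv2.INTER_CUBIC))
E
```

```text
t 9.07 pos [0.5667 0.1255 0.0532] yawY -8.9 z [ 0.0033  0.0083 -1.    ] F [ 0.77 11.3  -2.47] w 0.277
tip block frame mm -8.6 -0.0 58.7 F blk -11.28 -1.02 -2.47 M [ 2.48 -0.39 -0.08]
```

View pics/c4.png

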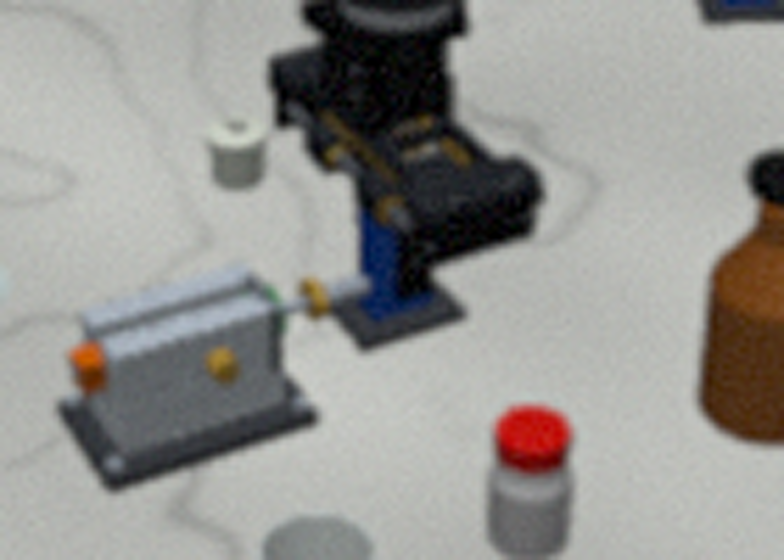

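Call:
carry_out(commands=[{"tx":-0.002,"ty":0,"tz":0,"rx":0,"ry":0,"rz":0,"jaw":0.1},{"tx":-0.004,"ty":0,"tz":0,"rx":0,"ry":0,"rz":0,"jaw":0.1},{"tx":-0.006,"ty":0,"tz":0,"rx":0,"ry":0,"rz":0,"jaw":0.1},{"tx":-0.008,"ty":0,"tz":0,"rx":0,"ry":0,"rz":0,"jaw":0.1},{"tx":-0.01,"ty":0,"tz":0,"rx":0,"ry":0,"rz":0,"jaw":0.1},{"tx":-0.01,"ty":0,"tz":0,"rx":0,"ry":0,"rz":0,"jaw":0.1}])

```text
time: 9.88
position: [0.5645, 0.1081, 0.0519]
tool_rot: [2.392, 2.036, -0.001]
ft_force: [0.7, 0.6, -2.2]
grip_width: 0.274
```

```bash
python3 - <<'E'
from h import *
rel()
E
```

```text
t 9.88 pos [0.5645 0.1081 0.0519] yawY -9.17 z [-4.e-04 -1.e-03 -1.e+00] F [ 0.73  0.64 -2.24] w 0.274
tip block frame mm 8.9 0.5 57.4 F blk -0.75 0.62 -2.24 M [ 0.03 -0.08 -0.04]
```

Call:
carry_out(commands=[{"tx":-0.001,"ty":0,"tz":0,"rx":0,"ry":0,"rz":0,"jaw":0.1},{"tx":-0.002,"ty":0,"tz":0,"rx":0,"ry":0,"rz":0,"jaw":0.1},{"tx":-0.003,"ty":0,"tz":0,"rx":0,"ry":0,"rz":0,"jaw":0.1},{"tx":-0.004,"ty":0,"tz":0,"rx":0,"ry":0,"rz":0,"jaw":0.1}])

```text
time: 10.38
position: [0.5639, 0.1053, 0.052]
tool_rot: [-2.391, -2.038, -0.0]
ft_force: [-0.2, 2.2, -3.2]
grip_width: 0.274
```

```bash
python3 - <<'E'
from h import *
rel()
E
```

```text
t 10.38 pos [0.5639 0.1053 0.052 ] yawY -9.11 z [ 1.e-04  1.e-04 -1.e+00] F [-0.17  2.23 -3.19] w 0.274
tip block frame mm 11.8 0.4 57.5 F blk -2.18 -0.52 -3.19 M [ 0.63 -0.18  0.04]
```

Call:
carry_out(commands=[{"tx":-0.001,"ty":0,"tz":0,"rx":0,"ry":0,"rz":0,"jaw":0.1},{"tx":-0.002,"ty":0,"tz":0,"rx":0,"ry":0,"rz":0,"jaw":0.1}])

```text
time: 10.62
position: [0.5638, 0.1053, 0.0523]
tool_rot: [-2.389, -2.038, -0.004]
ft_force: [1.5, 6.1, -3.6]
grip_width: 0.276
```

```bash
python3 - <<'E'
from h import *
rel()
E
```

```text
t 10.62 pos [0.5638 0.1053 0.0523] yawY -9.05 z [ 0.0012  0.0028 -1.    ] F [ 1.48  6.13 -3.6 ] w 0.276
tip block frame mm 11.8 0.3 57.8 F blk -6.28 0.49 -3.6 M [ 1.42 -0.35 -0.03]
```

Call:
carry_out(commands=[{"tx":-0.0008,"ty":0,"tz":0,"rx":0,"ry":0,"rz":0,"jaw":0.1},{"tx":-0.0015,"ty":0,"tz":0,"rx":0,"ry":0,"rz":0,"jaw":0.1},{"tx":-0.0015,"ty":0,"tz":0,"rx":0,"ry":0,"rz":0,"jaw":0.1},{"tx":-0.0015,"ty":0,"tz":0,"rx":0,"ry":0,"rz":0,"jaw":0.1}])

```text
time: 11.12
position: [0.5638, 0.1053, 0.0524]
tool_rot: [-2.387, -2.039, -0.007]
ft_force: [2.1, 7.8, -4.6]
grip_width: 0.273
```

```bash
python3 - <<'E'
from h import *
rel()
b=get_image('scene')[:,:,::-1]
cv2.imwrite('pics/c5.png',cv2.resize(b[160:260,260:400],(784,560),interpolation=cv2.INTER_CUBIC))
E
```

```text
t 11.12 pos [0.5638 0.1053 0.0524] yawY -9.0 z [ 0.0019  0.0045 -1.    ] F [ 2.11  7.79 -4.56] w 0.273
tip block frame mm 11.8 0.3 57.9 F blk -8.02 0.85 -4.56 M [ 1.67 -0.46 -0.03]
```

View pics/c5.png

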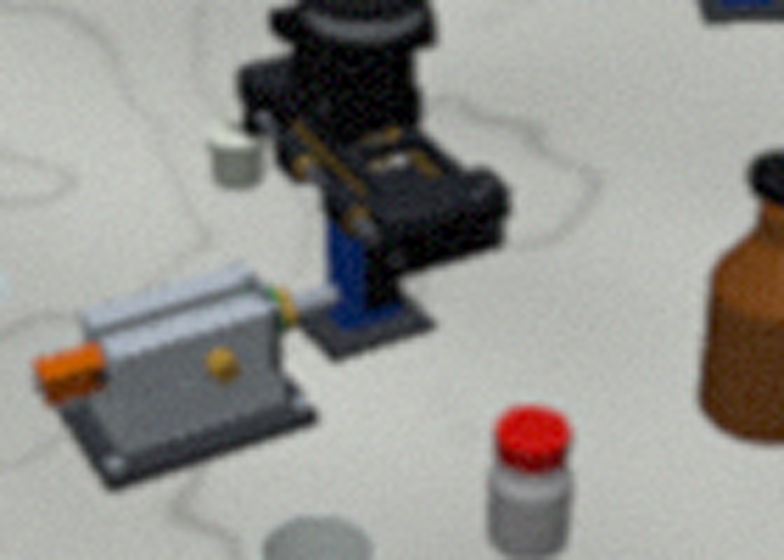

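```bash
python3 - <<'E'
from h import *
goto([.530,.285,.0250],-9.1)
goto([.530,.285,.0245],-9.1)
E
```

```text
t 11.18 pos [0.5638 0.1053 0.0524] yawY -8.99 z [ 0.0019  0.0045 -1.    ] F [ 2.17  7.19 -4.55] w 0.272
shift [ 0.1721 -0.0615  0.0281] rot [ 0.0012 -0.0048  0.0019]
t 11.18 pos [0.5638 0.1053 0.0524] yawY -8.99 z [ 0.0019  0.0045 -1.    ] F [ 2.17  7.19 -4.55] w 0.272
shift [ 0.1721 -0.0615  0.0286] rot [ 0.0012 -0.0048  0.0019]
```

Call:
carry_out(commands=[{"tx":0.008,"ty":0,"tz":0,"rx":0,"ry":0,"rz":0,"jaw":0.1},{"tx":0.023,"ty":0,"tz":0,"rx":0,"ry":0,"rz":0,"jaw":0.1},{"tx":0.04,"ty":0,"tz":0,"rx":0,"ry":0,"rz":0,"jaw":0.1},{"tx":0.06,"ty":0,"tz":0,"rx":0,"ry":0,"rz":0,"jaw":0.1},{"tx":0.08,"ty":0,"tz":0,"rx":0,"ry":0,"rz":0,"jaw":0.1},{"tx":0.1,"ty":0,"tz":0,"rx":0,"ry":0,"rz":0,"jaw":0.1},{"tx":0.12,"ty":0,"tz":0,"rx":0,"ry":0,"rz":0,"jaw":0.1},{"tx":0.14,"ty":-0.02,"tz":0,"rx":0,"ry":0,"rz":0,"jaw":0.1},{"tx":0.165,"ty":-0.042,"tz":0,"rx":0,"ry":0,"rz":0,"jaw":0.1},{"tx":0.185,"ty":-0.062,"tz":0,"rx":0,"ry":0,"rz":0,"jaw":0.1},{"tx":0.185,"ty":-0.062,"tz":0.0,"rx":0,"ry":0,"rz":0,"jaw":0.1}])

```text
time: 12.55
position: [0.5288, 0.2988, 0.0523]
tool_rot: [-2.383, -2.044, -0.001]
ft_force: [0.1, 0.7, -3.7]
grip_width: 0.277
```

```bash
python3 - <<'E'
from h import *
goto([.530,.285,.0245],-9.1)
b=get_image('scene')[:,:,::-1]
cv2.imwrite('pics/c6.png',cv2.resize(b[150:260,250:410],(800,550),interpolation=cv2.INTER_CUBIC))
E
```

```text
t 12.55 pos [0.5288 0.2988 0.0523] yawY -8.75 z [-9.0e-04  1.9e-03 -1.0e+00] F [ 0.11  0.72 -3.72] w 0.277
shift [-0.0135  0.0033  0.0278] rot [-0.0012 -0.0018  0.0061]
```

View pics/c6.png

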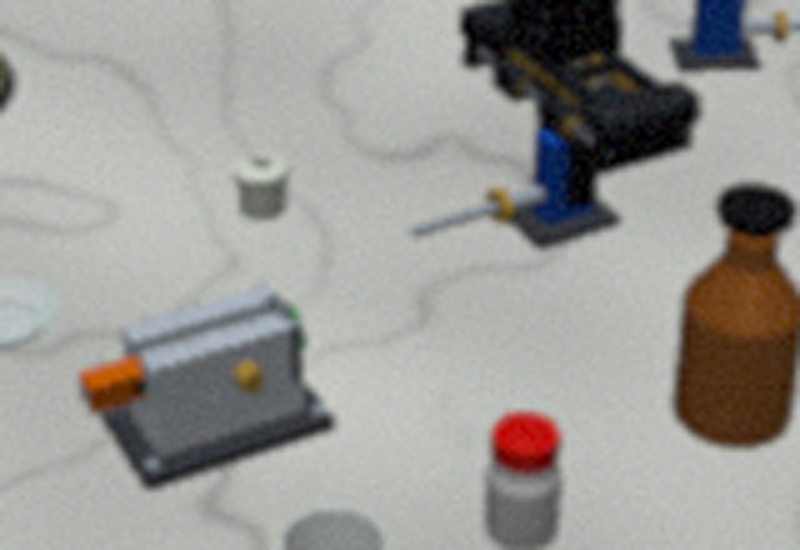

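Rod withdrawn, insert stays out (orange at (110,380) in the crop). Lower the rod, TCP to 0.0245.

Call:
carry_out(commands=[{"tx":0,"ty":0,"tz":0.012,"rx":0,"ry":0,"rz":0,"jaw":0.1},{"tx":0,"ty":0,"tz":0.02,"rx":0,"ry":0,"rz":0,"jaw":0.1},{"tx":0,"ty":0,"tz":0.024,"rx":0,"ry":0,"rz":0,"jaw":0.1},{"tx":0,"ty":0,"tz":0.027,"rx":0,"ry":0,"rz":0,"jaw":0.1},{"tx":0,"ty":0,"tz":0.028,"rx":0,"ry":0,"rz":0,"jaw":0.1},{"tx":0,"ty":0,"tz":0.028,"rx":0,"ry":0,"rz":0,"jaw":0.1}])

```text
time: 13.35
position: [0.5316, 0.2941, 0.0245]
tool_rot: [2.39, 2.037, 0.0]
ft_force: [-1.3, -1.2, 1.3]
grip_width: 0.276
```

```bash
python3 - <<'E'
from h import *
info()
E
```

```text
t 13.35 pos [0.5316 0.2941 0.0245] yawY -9.12 z [ 5.e-04 -4.e-04 -1.e+00] F [-1.31 -1.2   1.32] w 0.276
```

Call:
carry_out(commands=[{"tx":0,"ty":0,"tz":0,"rx":0,"ry":0,"rz":0,"jaw":0.7},{"tx":0,"ty":0,"tz":0,"rx":0,"ry":0,"rz":0,"jaw":0.7},{"tx":0,"ty":0,"tz":0,"rx":0,"ry":0,"rz":0,"jaw":0.7},{"tx":0,"ty":0,"tz":-0.005,"rx":0,"ry":0,"rz":0,"jaw":0.7},{"tx":0,"ty":0,"tz":-0.03,"rx":0,"ry":0,"rz":0,"jaw":0.7},{"tx":0,"ty":0,"tz":-0.08,"rx":0,"ry":0,"rz":0,"jaw":0.7},{"tx":0,"ty":0,"tz":-0.13,"rx":0,"ry":0,"rz":0,"jaw":0.7}])

```text
time: 14.22
position: [0.5311, 0.2943, 0.1555]
tool_rot: [-2.39, -2.038, 0.0]
ft_force: [0.5, -0.2, -0.7]
grip_width: 0.697
```

```bash
python3 - <<'E'
from h import *
goto([.539,-.055,.16],-9.1)
shot('w5')
p=o+dx*.05;print('mouth',p, 'grasp', o+dx*(.05+.024))
E
```

```text
t 14.22 pos [0.5311 0.2943 0.1555] yawY -9.09 z [-3.e-04  0.e+00 -1.e+00] F [ 0.51 -0.23 -0.73] w 0.697
shift [-0.3437  0.063  -0.0045] rot [-0.0003  0.      0.0002]
mouth [ 0.5373  -0.05837  0.     ] grasp [ 0.533508  -0.0820676  0.       ]
```

View pics/w5.png

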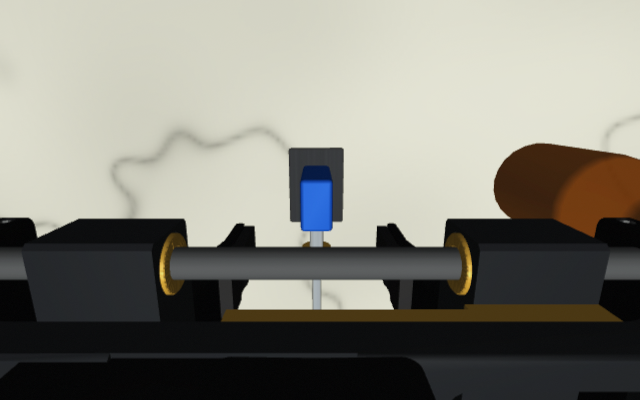

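Call:
carry_out(commands=[{"tx":-0.04,"ty":0.01,"tz":-0.03,"rx":0,"ry":0,"rz":0,"jaw":0.6},{"tx":-0.095,"ty":0.02,"tz":-0.06,"rx":0,"ry":0,"rz":0,"jaw":0.6},{"tx":-0.15,"ty":0.03,"tz":-0.08,"rx":0,"ry":0,"rz":0,"jaw":0.6},{"tx":-0.21,"ty":0.04,"tz":-0.09,"rx":0,"ry":0,"rz":0,"jaw":0.6},{"tx":-0.27,"ty":0.05,"tz":-0.1,"rx":0,"ry":0,"rz":0,"jaw":0.6},{"tx":-0.33,"ty":0.055,"tz":-0.11,"rx":0,"ry":0,"rz":0,"jaw":0.6},{"tx":-0.39,"ty":0.057,"tz":-0.12,"rx":0,"ry":0,"rz":0,"jaw":0.6},{"tx":-0.45,"ty":0.057,"tz":-0.125,"rx":0,"ry":0,"rz":0,"jaw":0.6},{"tx":-0.51,"ty":0.057,"tz":-0.125,"rx":0,"ry":0,"rz":0,"jaw":0.6},{"tx":-0.552,"ty":0.057,"tz":-0.125,"rx":0,"ry":0,"rz":0,"jaw":0.6},{"tx":-0.552,"ty":0.057,"tz":-0.125,"rx":0,"ry":0,"rz":0,"jaw":0.6},{"tx":-0.552,"ty":0.057,"tz":-0.125,"rx":0,"ry":0,"rz":0,"jaw":0.6}])

```text
time: 15.78
position: [0.5006, -0.2587, 0.2791]
tool_rot: [-2.39, -2.039, -0.001]
ft_force: [-0.3, 0.8, 0.3]
grip_width: 0.601
```

```bash
python3 - <<'E'
from h import *
info()
shot('w6')
E
```

```text
t 15.78 pos [ 0.5006 -0.2587  0.2791] yawY -9.06 z [ 4.e-04  7.e-04 -1.e+00] F [-0.25  0.77  0.35] w 0.601
```

View pics/w6.png

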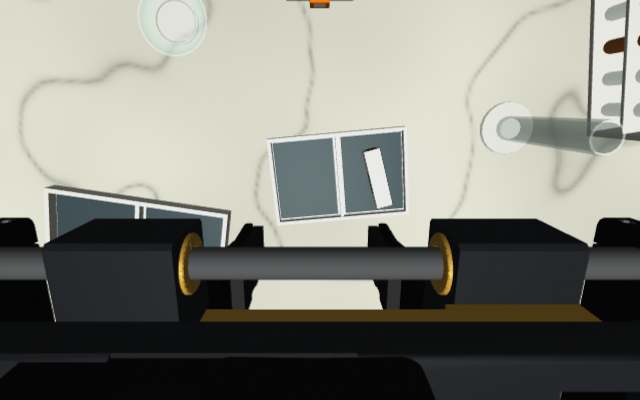

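```bash
python3 - <<'E'
from h import *
c=dict(np.load('pics/w6.npz'));im=cv2.imread('pics/w6.png');hsv=cv2.cvtColor(im,cv2.COLOR_BGR2HSV)
m=(hsv[...,1]>40)&(hsv[...,0]>85)&(hsv[...,0]<115);m=m.astype(np.uint8)[115:225,255:420]
n,l,st,ce=cv2.connectedComponentsWithStats(m)
for i in range(1,n):
    if st[i,4]>300:
        pts=(np.argwhere(l==i)[:,::-1]+[255,115]).astype(np.float32)
        b=cv2.boxPoints(cv2.minAreaRect(pts));W=np.array([ray(c,p,.004)for p in b]);print(st[i,4],b.round(1).tolist(),W[:,:2].round(4).tolist(),'c',W.mean(0).round(4))
for p in[(268,139),(406,127),(410,213),(279,224)]:print(ray(c,p,.014).round(4))
mo=cv2.inRange(hsv,(3,150,60),(18,255,255));p=np.argwhere(mo[:30])[:,::-1];print('orange',p.min(0),p.max(0));print(ray(c,((p[:,0].min()+p[:,0].max())/2,p[:,1].max()),.048))
print(camera_info('wrist')['t']-c['t'])
E
```

```text
3125 [[340.3999938964844, 136.5], [398.8999938964844, 132.3000030517578], [404.3999938964844, 207.39999389648438], [345.79998779296875, 211.6999969482422]] [[0.5367, -0.2308], [0.6099, -0.2371], [0.6073, -0.3357], [0.5301, -0.3294]] c [ 0.571  -0.2832  0.004 ]
[ 0.4478 -0.2189  0.014 ]
[ 0.6167 -0.2311  0.014 ]
[ 0.6115 -0.3411  0.014 ]
[ 0.4411 -0.3292  0.014 ]
orange [310   0] [329   7]
[ 0.53128061 -0.0921367   0.048     ]
[ 5.41990433e-05 -1.25718258e-04 -2.63789306e-05]
```

```bash
python3 - <<'E'
from h import *
goto([.5343,-.0771,.049],-9.1)
E
```

```text
t 15.82 pos [ 0.5009 -0.2581  0.2792] yawY -8.98 z [ 5.e-04  5.e-04 -1.e+00] F [-0.02  0.74 -0.38] w 0.6
shift [0.1839 0.0046 0.2303] rot [ 0.0005 -0.0006  0.0022]
```

Call:
carry_out(commands=[{"tx":0.05,"ty":0.001,"tz":0.03,"rx":0,"ry":0,"rz":0,"jaw":0.6},{"tx":0.1,"ty":0.002,"tz":0.06,"rx":0,"ry":0,"rz":0,"jaw":0.6},{"tx":0.15,"ty":0.004,"tz":0.09,"rx":0,"ry":0,"rz":0,"jaw":0.6},{"tx":0.184,"ty":0.005,"tz":0.12,"rx":0,"ry":0,"rz":0,"jaw":0.6},{"tx":0.184,"ty":0.005,"tz":0.15,"rx":0,"ry":0,"rz":0,"jaw":0.6},{"tx":0.184,"ty":0.005,"tz":0.15,"rx":0,"ry":0,"rz":0,"jaw":0.6}])

```text
time: 16.58
position: [0.5326, -0.0767, 0.1273]
tool_rot: [-2.384, -2.04, 0.004]
ft_force: [-0.0, -0.0, 0.8]
grip_width: 0.603
```

```bash
python3 - <<'E'
from h import *
goto([.5343,-.0771,.049],-9.1)
shot('w7')
goto([.5343,-.0771,.049],-9.1)
E
```

```text
t 16.57 pos [ 0.5326 -0.0767  0.1273] yawY -8.89 z [-0.0042  0.001  -1.    ] F [-0.04 -0.02  0.8 ] w 0.603
shift [-0.0002  0.0021  0.0783] rot [-0.0043 -0.0003  0.0037]
t 16.62 pos [ 0.5339 -0.0776  0.129 ] yawY -8.98 z [-1.2e-03  3.0e-04 -1.0e+00] F [-0.38 -0.05  0.49] w 0.599
shift [0.0006 0.0004 0.08  ] rot [-0.0012 -0.0001  0.0021]
```

View pics/w7.png

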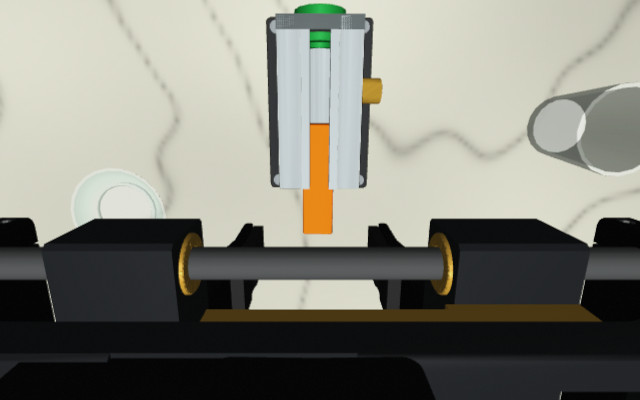

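```bash
python3 - <<'E'
from h import *
c=dict(np.load('pics/w7.npz'))
for p,z in [((318,234),.0677),((304.5,188),.08),((332.5,210),.0677),((303.5,210),.0677)]:
    X=ray(c,p,z);print(((X-o)@dx*1e3).round(1),((X-o)@dy*1e3).round(1))
E
```

```text
85.3 -0.4
50.3 -9.0
68.2 9.3
68.3 -10.2
```

Call:
carry_out(commands=[{"tx":0.0,"ty":0,"tz":0.03,"rx":0,"ry":0,"rz":0,"jaw":0.6},{"tx":0.0,"ty":0,"tz":0.06,"rx":0,"ry":0,"rz":0,"jaw":0.6},{"tx":0.0,"ty":0,"tz":0.08,"rx":0,"ry":0,"rz":0,"jaw":0.6},{"tx":0.0,"ty":0,"tz":0.08,"rx":0,"ry":0,"rz":0,"jaw":0.6},{"tx":0.0,"ty":0,"tz":0.08,"rx":0,"ry":0,"rz":0,"jaw":0.35}])

```text
time: 17.25
position: [0.5355, -0.079, 0.0504]
tool_rot: [2.39, 2.037, 0.002]
ft_force: [-0.3, -0.2, -0.0]
grip_width: 0.546
```

```bash
python3 - <<'E'
from h import *
goto([.5343,-.0771,.049],-9.1)
E
```

```text
t 17.25 pos [ 0.5355 -0.079   0.0504] yawY -9.12 z [ 2.1e-03 -5.0e-04 -1.0e+00] F [-0.28 -0.2  -0.04] w 0.546
shift [ 0.0017 -0.0015  0.0014] rot [ 0.0022  0.0001 -0.0003]
```

Call:
carry_out(commands=[{"tx":0.001,"ty":-0.001,"tz":0.001,"rx":0,"ry":0,"rz":0,"jaw":0.35},{"tx":0.001,"ty":-0.001,"tz":0.001,"rx":0,"ry":0,"rz":0,"jaw":0.1},{"tx":0.001,"ty":-0.001,"tz":0.001,"rx":0,"ry":0,"rz":0,"jaw":0.1},{"tx":0.001,"ty":-0.001,"tz":0.001,"rx":0,"ry":0,"rz":0,"jaw":0.1},{"tx":0.001,"ty":-0.001,"tz":0.001,"rx":0,"ry":0,"rz":0,"jaw":0.1},{"tx":0.001,"ty":-0.001,"tz":0.001,"rx":0,"ry":0,"rz":0,"jaw":0.1}], grip_force=25)

```text
time: 18.0
position: [0.5337, -0.0778, 0.0483]
tool_rot: [2.391, 2.038, 0.0]
ft_force: [-1.2, -1.0, 3.1]
grip_width: 0.225
```

```bash
python3 - <<'E'
from h import *
goto([.5343,-.0771,.049],-9.1)
s=ctrl.get_state();p=s['position'];print('TCP blk',(p-o)@dx,(p-o)@dy)
goto([.5343,-.0771,.0496],-9.1)
E
```

```text
t 18.0 pos [ 0.5337 -0.0778  0.0483] yawY -9.11 z [ 3.e-04 -2.e-04 -1.e+00] F [-1.18 -1.    3.14] w 0.225
shift [ 0.0008  0.0005 -0.0007] rot [ 0.0003  0.0002 -0.0002]
TCP blk 0.06975114512931752 -0.0005064862837314017
t 18.0 pos [ 0.5337 -0.0778  0.0483] yawY -9.11 z [ 3.e-04 -2.e-04 -1.e+00] F [-1.18 -1.    3.14] w 0.225
shift [ 0.0008  0.0005 -0.0013] rot [ 0.0003  0.0002 -0.0002]
```

Call:
carry_out(commands=[{"tx":-0.004,"ty":0,"tz":-0.0006,"rx":0,"ry":0,"rz":0,"jaw":0.1},{"tx":-0.01,"ty":0,"tz":-0.0006,"rx":0,"ry":0,"rz":0,"jaw":0.1},{"tx":-0.016,"ty":0,"tz":-0.0006,"rx":0,"ry":0,"rz":0,"jaw":0.1},{"tx":-0.022,"ty":0,"tz":-0.0006,"rx":0,"ry":0,"rz":0,"jaw":0.1}])

```text
time: 18.5
position: [0.53, -0.1, 0.0485]
tool_rot: [2.391, 2.037, 0.0]
ft_force: [1.5, 0.9, -0.7]
grip_width: 0.229
```

```bash
python3 - <<'E'
from h import *
rel()
E
```

```text
t 18.5 pos [ 0.53   -0.1     0.0485] yawY -9.14 z [ 1.e-04  0.e+00 -1.e+00] F [ 1.49  0.92 -0.67] w 0.229
tip block frame mm 219.9 -0.6 54.0 F blk -1.15 1.33 -0.67 M [ 0.05 -0.44 -0.12]
```

Smooth. Continue out past 60 mm total, then lift.

Call:
carry_out(commands=[{"tx":-0.008,"ty":0,"tz":0,"rx":0,"ry":0,"rz":0,"jaw":0.1},{"tx":-0.016,"ty":0,"tz":0,"rx":0,"ry":0,"rz":0,"jaw":0.1},{"tx":-0.024,"ty":0,"tz":0,"rx":0,"ry":0,"rz":0,"jaw":0.1},{"tx":-0.034,"ty":0,"tz":0,"rx":0,"ry":0,"rz":0,"jaw":0.1},{"tx":-0.048,"ty":0,"tz":0,"rx":0,"ry":0,"rz":0,"jaw":0.1},{"tx":-0.06,"ty":0,"tz":-0.01,"rx":0,"ry":0,"rz":0,"jaw":0.1},{"tx":-0.06,"ty":0,"tz":-0.01,"rx":0,"ry":0,"rz":0,"jaw":0.1}])

```text
time: 19.38
position: [0.5211, -0.1607, 0.0598]
tool_rot: [2.392, 2.034, 0.001]
ft_force: [0.1, 0.9, -0.7]
grip_width: 0.229
```

```bash
python3 - <<'E'
from h import *
rel()
b=get_image('scene')[:,:,::-1]
cv2.imwrite('pics/c7.png',cv2.resize(b[180:300,170:340],(793,560),interpolation=cv2.INTER_CUBIC))
shot('w8')
t=np.array([.4850,-.2972]);goto([*t,.06],-3.9);goto([*t,.0065],-3.9)
E
```

```text
t 19.38 pos [ 0.5211 -0.1607  0.0598] yawY -9.25 z [ 0.0018 -0.0013 -1.    ] F [ 0.12  0.9  -0.7 ] w 0.229
tip block frame mm 281.1 0.1 65.3 F blk -0.91 -0.03 -0.7 M [ 0.01 -0.13  0.03]
t 19.48 pos [ 0.5208 -0.1587  0.0591] yawY -9.13 z [ 7.e-04 -1.e-04 -1.e+00] F [-0.38 -0.17 -1.36] w 0.224
shift [-0.1424 -0.0134 -0.001 ] rot [ 0.0007 -0.     -0.0912]
t 19.48 pos [ 0.5208 -0.1587  0.0591] yawY -9.13 z [ 7.e-04 -1.e-04 -1.e+00] F [-0.38 -0.17 -1.36] w 0.224
shift [-0.1424 -0.0134  0.0525] rot [ 0.0007 -0.     -0.0912]
```

View pics/c7.png

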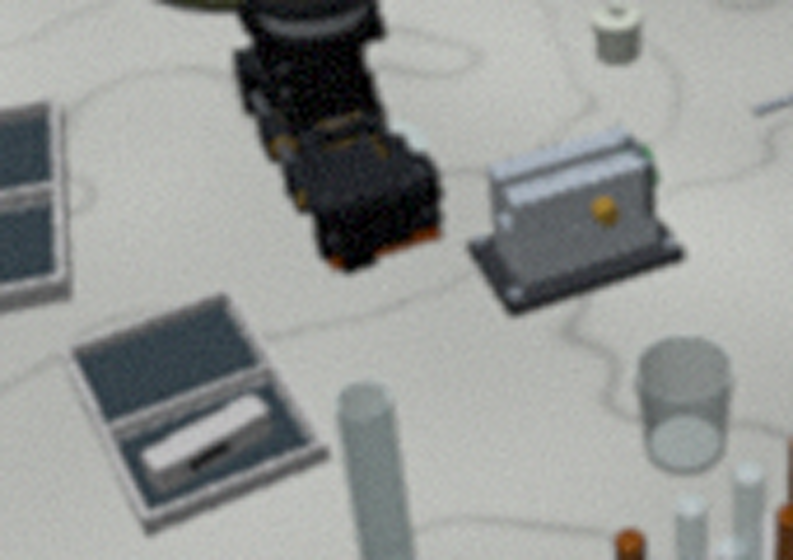

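View pics/w8.png

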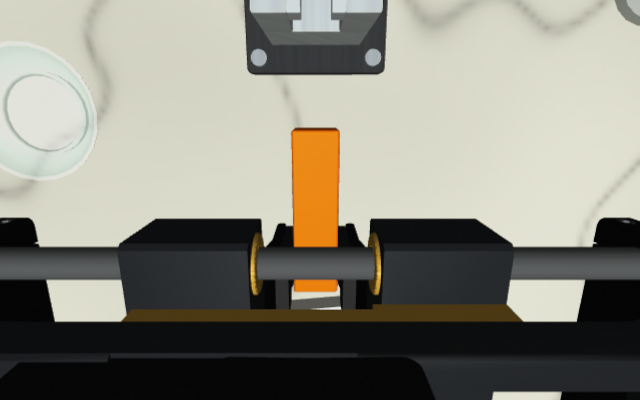

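Call:
carry_out(commands=[{"tx":-0.03,"ty":-0.003,"tz":0,"rx":0,"ry":0,"rz":-0.02,"jaw":0.1},{"tx":-0.065,"ty":-0.006,"tz":0,"rx":0,"ry":0,"rz":-0.04,"jaw":0.1},{"tx":-0.1,"ty":-0.01,"tz":0,"rx":0,"ry":0,"rz":-0.07,"jaw":0.1},{"tx":-0.13,"ty":-0.013,"tz":0,"rx":0,"ry":0,"rz":-0.091,"jaw":0.1},{"tx":-0.1415,"ty":-0.0135,"tz":0.01,"rx":0,"ry":0,"rz":-0.091,"jaw":0.1},{"tx":-0.1415,"ty":-0.0135,"tz":0.015,"rx":0,"ry":0,"rz":-0.091,"jaw":0.1},{"tx":-0.1415,"ty":-0.0135,"tz":0.015,"rx":0,"ry":0,"rz":-0.091,"jaw":0.1}])

```text
time: 20.35
position: [0.485, -0.2939, 0.0427]
tool_rot: [-2.292, -2.146, -0.001]
ft_force: [0.5, 0.6, -0.8]
grip_width: 0.226
```

```bash
python3 - <<'E'
from h import *
t=np.array([.4850,-.2972]);goto([*t,.0057],-3.9)
b=get_image('scene')[:,:,::-1]
cv2.imwrite('pics/c8.png',cv2.resize(b[180:300,150:320],(793,560),interpolation=cv2.INTER_CUBIC))
shot('w9')
goto([*t,.0057],-3.9)
E
```

```text
t 20.35 pos [ 0.485  -0.2939  0.0427] yawY -3.77 z [-0.001  0.002 -1.   ] F [ 0.5   0.59 -0.84] w 0.226
shift [-0.0034  0.0003  0.037 ] rot [-0.0012 -0.0019  0.0023]
t 20.45 pos [ 0.4855 -0.2944  0.0436] yawY -3.75 z [ 1.e-04  7.e-04 -1.e+00] F [-0.1   0.79 -0.96] w 0.231
shift [-0.0028 -0.0003  0.0379] rot [ 0.     -0.0007  0.0026]
```

View pics/c8.png

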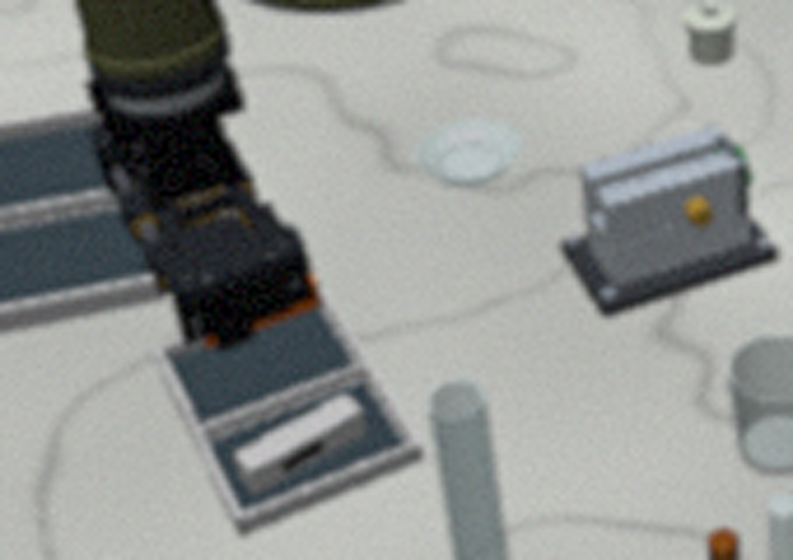

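View pics/w9.png

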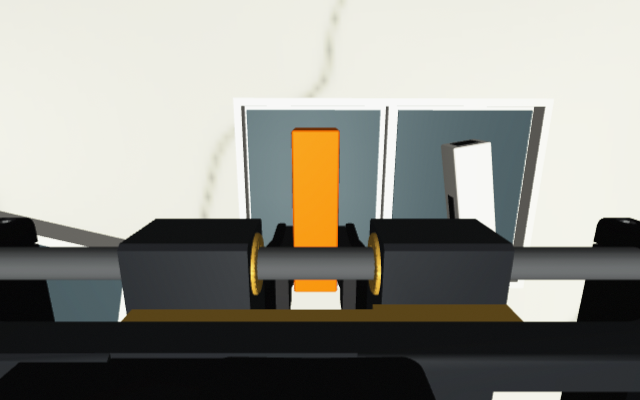

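Call:
carry_out(commands=[{"tx":-0.002,"ty":0,"tz":0.012,"rx":0,"ry":0,"rz":0,"jaw":0.1},{"tx":-0.002,"ty":0,"tz":0.022,"rx":0,"ry":0,"rz":0,"jaw":0.1},{"tx":-0.002,"ty":0,"tz":0.03,"rx":0,"ry":0,"rz":0,"jaw":0.1},{"tx":-0.002,"ty":0,"tz":0.034,"rx":0,"ry":0,"rz":0,"jaw":0.1},{"tx":-0.002,"ty":0,"tz":0.036,"rx":0,"ry":0,"rz":0,"jaw":0.1},{"tx":-0.002,"ty":0,"tz":0.0375,"rx":0,"ry":0,"rz":0,"jaw":0.1},{"tx":-0.002,"ty":0,"tz":0.0375,"rx":0,"ry":0,"rz":0,"jaw":0.1}])

```text
time: 21.32
position: [0.4848, -0.2984, 0.0063]
tool_rot: [2.295, 2.144, -0.0]
ft_force: [0.3, -0.3, -0.1]
grip_width: 0.226
```

```bash
python3 - <<'E'
from h import *
rel()
E
```

```text
t 21.32 pos [ 0.4848 -0.2984  0.0063] yawY -3.9 z [ 2.e-04 -3.e-04 -1.e+00] F [ 0.3  -0.32 -0.1 ] w 0.226
tip block frame mm 422.9 -14.0 11.8 F blk 0.27 0.35 -0.1 M [-0.04 -0.07 -0.01]
```

Call:
carry_out(commands=[{"tx":0,"ty":0,"tz":0.0007,"rx":0,"ry":0,"rz":0,"jaw":0.1},{"tx":0,"ty":0,"tz":0.0012,"rx":0,"ry":0,"rz":0,"jaw":0.1},{"tx":0,"ty":0,"tz":0.0012,"rx":0,"ry":0,"rz":0,"jaw":0.1}])

```text
time: 21.7
position: [0.4847, -0.2984, 0.0052]
tool_rot: [2.295, 2.144, -0.0]
ft_force: [-0.4, -0.1, 1.4]
grip_width: 0.228
```

```bash
python3 - <<'E'
from h import *
rel();rel();
b=get_image('scene')[:,:,::-1]
cv2.imwrite('pics/c9.png',cv2.resize(b[180:300,150:320],(793,560),interpolation=cv2.INTER_CUBIC))
rel()
E
```

```text
t 21.7 pos [ 0.4847 -0.2984  0.0052] yawY -3.89 z [ 2.e-04 -3.e-04 -1.e+00] F [-0.42 -0.05  1.43] w 0.228
tip block frame mm 422.9 -14.0 10.7 F blk 0.12 -0.4 1.43 M [ 0.04 -0.01 -0.03]
t 21.7 pos [ 0.4847 -0.2984  0.0052] yawY -3.89 z [ 2.e-04 -3.e-04 -1.e+00] F [-0.42 -0.05  1.43] w 0.228
tip block frame mm 422.9 -14.0 10.7 F blk 0.12 -0.4 1.43 M [ 0.04 -0.01 -0.03]
t 21.75 pos [ 0.4847 -0.2984  0.0052] yawY -3.89 z [ 1.e-04 -3.e-04 -1.e+00] F [-0.16 -0.15  2.25] w 0.231
tip block frame mm 422.9 -14.0 10.7 F blk 0.17 -0.14 2.25 M [ 0.04  0.   -0.03]
```

View pics/c9.png

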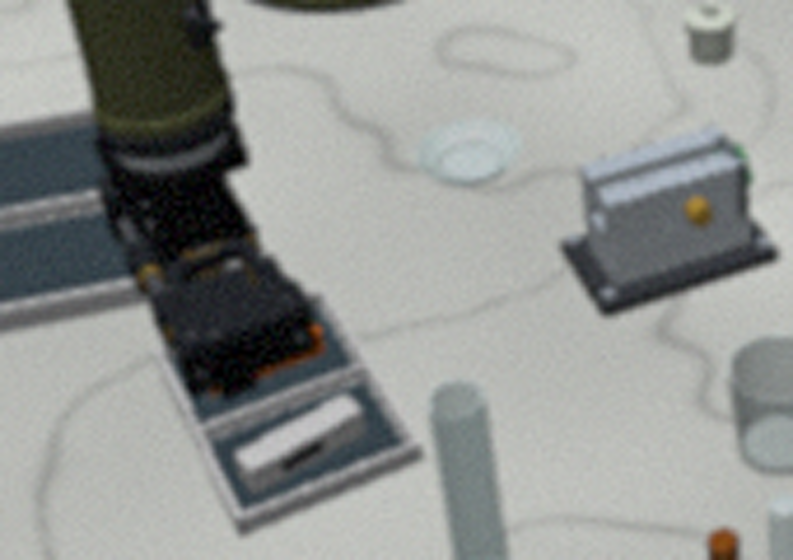

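On the floor (Fz about +2 N). Open a little and rise.

Call:
carry_out(commands=[{"tx":0,"ty":0,"tz":0,"rx":0,"ry":0,"rz":0,"jaw":0.33},{"tx":0,"ty":0,"tz":0,"rx":0,"ry":0,"rz":0,"jaw":0.33},{"tx":0,"ty":0,"tz":-0.001,"rx":0,"ry":0,"rz":0,"jaw":0.33},{"tx":0,"ty":0,"tz":-0.015,"rx":0,"ry":0,"rz":0,"jaw":0.33},{"tx":0,"ty":0,"tz":-0.04,"rx":0,"ry":0,"rz":0,"jaw":0.33},{"tx":0,"ty":0,"tz":-0.09,"rx":0,"ry":0,"rz":0,"jaw":0.33},{"tx":-0.03,"ty":0,"tz":-0.15,"rx":0,"ry":0,"rz":0,"jaw":0.33},{"tx":-0.06,"ty":0,"tz":-0.21,"rx":0,"ry":0,"rz":0,"jaw":0.33},{"tx":-0.06,"ty":0,"tz":-0.21,"rx":0,"ry":0,"rz":0,"jaw":0.33}])

```text
time: 22.88
position: [0.482, -0.3619, 0.221]
tool_rot: [2.292, 2.134, 0.001]
ft_force: [-0.7, 0.9, 0.5]
grip_width: 0.329
```

```bash
python3 - <<'E'
from h import *
rel();shot('w10')
b=get_image('scene')[:,:,::-1]
cv2.imwrite('pics/s10.png',cv2.resize(b[130:330,130:450],(800,500),interpolation=cv2.INTER_CUBIC))
E
```

```text
t 22.88 pos [ 0.482  -0.3619  0.221 ] yawY -4.09 z [ 0.0069 -0.0069 -1.    ] F [-0.66  0.87  0.5 ] w 0.329
tip block frame mm 486.0 -6.7 226.5 F blk -0.76 -0.79 0.5 M [ 0.06 -0.06 -0.09]
```

View pics/w10.png

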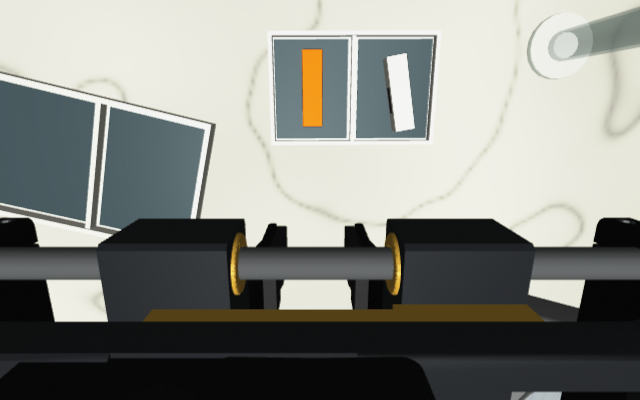

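View pics/s10.png

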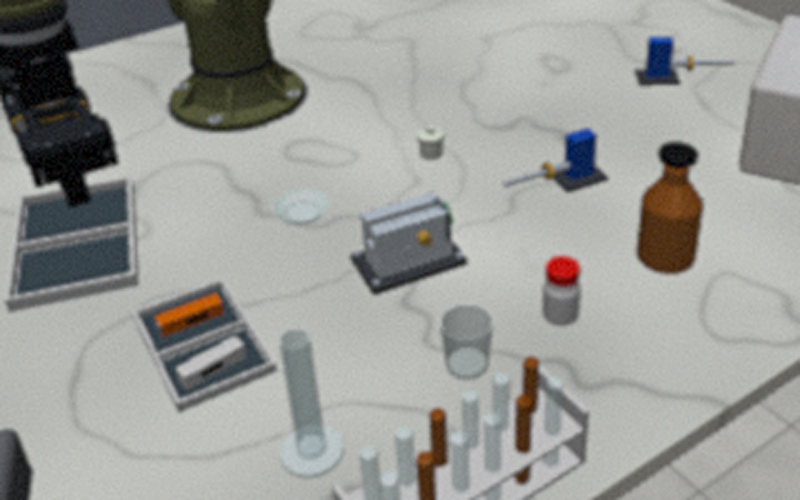

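```bash
python3 -c "
from bench import ctrl
print(ctrl.close_job())"
```

```text
the job is handed in; nothing more can be done
None
```

The orange insert now lies flat and centred in the empty bay of the smaller tray, and I handed the job in after about 23 s of the 58 s allowed.

- **Pushing:** I used the push rod nearest the base. Its tip went through the access hole, and the insert moved at about 11 N until it was past the spring pad. I pressed the shoulder against the green bush, stopping at about 8 N; the rod stopped advancing and the force rose. The insert then stood about 36 mm out of the block.
- **Rod:** I took the rod out and stood it upright again, close to where it started.
- **Placing:** I drew the insert out level by its protruding end and lowered it until it touched the tray floor with about 2 N. I then let go and moved the arm clear.

The last wrist and scene pictures show the insert in the bay, the rod standing, and the spare insert and glassware where they were. No check failed. The wrist, scene and finger measurements I compared agreed to about 1–2 mm. I did not measure the glassware positions again, only looked at the picture, and no verdict came back on handing in.

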